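# Stow the table markers on the coffee cart's travel rail and clamp it shut

## Task

Pack the coffee bar for the road: hang every wooden table marker that stands on the counter astride the bar of the travel rail, one leg on each side and side by side between the two cheeks. Only when all of them hang there, swing the keeper down shut over them and then flip the cam lever over its high point until it snaps closed on the keeper's ear. Leave the other things on the counter where they stand.

Things in the scene. Friction and masses are not known exactly. Their poses are not given: they have to be found in the camera images.
- rail: the travel rail, fixed on the counter: wooden base 200 x 330 x 12 mm, two dark steel end cheeks 12 mm thick and 162 mm high (a lug at the hinge goes to 187 mm), a round steel bar 14 mm thick between them. Origin: centre of the base's underside; x across the bar, away from the keeper's hinge; y along the bar, the cam lever at the -y end; z up. Robot on its -x side. Place and yaw vary.
- bar_mid (a point): the top of the bar (150 mm above the counter) at the middle of its length; axes as the rail's. 288 mm of bar lie clear between the cheeks; the bar runs along y.
- keeper (a joint): keeper angle. The keeper is a flat steel frame (220 g) hinged on the rail's -x side: 0 = shut, level over the bar; at the start 2.05 to 2.25 = open, leaning back towards the robot, clear of the bar (stop at 2.3). It swings freely and falls shut by its own weight once past upright (below about 1.5).
- keeper_hinge (a point): middle of the keeper's hinge line, 75 mm to the -x side of the bar and 175 mm above the counter; axes as the rail's; the hinge line runs along y.
- keeper_edge (a point): middle of the keeper's free strip (30 mm wide, 6 mm thick, 276 mm long along y), 75 mm from the hinge, on the face that is uppermost when shut; open, this face looks to the robot: push there. Shut, its underside is 22 mm above the bar's top. At -y it ends in an ear that goes under the cam lever.
- cam_lever (a joint): cam lever angle: 0 = open, standing up, leaning 10 degrees to the rail's +x; grows as it goes over to -x; 1.75 = closed, level, pointing to -x over the keeper's ear. Over-centre spring: it pushes back to 0 up to the high point at 1.2, then snaps it to 1.75 and holds it. Needs up to 0.85 N m (10 N at 85 mm from the pivot).
- lever_pivot (a point): pivot of the cam lever, outside the rail's -y cheek, 185 mm above the counter, 34 mm to the +x side of the bar; axes as the rail's; the lever turns about y.
- lever_tip (a point): end of the cam lever, 110 mm from the pivot. The lever is a flat bar 24 mm wide (along y) and 10 mm thick with a dark wooden grip 13 mm thick on its last 45 mm.
- marker1: table marker (140 g, all alike; may be absent): plywood inverted U, 105 mm high. Two upright legs 50 mm wide (y), 5 mm thick, 56 mm over their outer faces, 46 mm inside (x); under the crown a 90 degree V saddle, as wide as the legs allow, centres it on a bar; steel feet flare out to 90 mm overall (x), 6 mm thick. Origin: centre of its underside; x from leg to leg, z up. Pinch both legs from above, just under the crown.
- marker1_crown (a point): seat point under that marker's crown, 97 mm above its underside (8 mm below its top), on its middle; axes as the marker's. It coincides with the top of the bar when the marker hangs with the bar home in its V saddle.
- marker2: table marker (140 g, all alike; may be absent): plywood inverted U, 105 mm high. Two upright legs 50 mm wide (y), 5 mm thick, 56 mm over their outer faces, 46 mm inside (x); under the crown a 90 degree V saddle, as wide as the legs allow, centres it on a bar; steel feet flare out to 90 mm overall (x), 6 mm thick. Origin: centre of its underside; x from leg to leg, z up. Pinch both legs from above, just under the crown.
- marker2_crown (a point): seat point under that marker's crown, 97 mm above its underside (8 mm below its top), on its middle; axes as the marker's. It coincides with the top of the bar when the marker hangs with the bar home in its V saddle.
- marker3: table marker (140 g, all alike; may be absent): plywood inverted U, 105 mm high. Two upright legs 50 mm wide (y), 5 mm thick, 56 mm over their outer faces, 46 mm inside (x); under the crown a 90 degree V saddle, as wide as the legs allow, centres it on a bar; steel feet flare out to 90 mm overall (x), 6 mm thick. Origin: centre of its underside; x from leg to leg, z up. Pinch both legs from above, just under the crown.
- marker3_crown (a point): seat point under that marker's crown, 97 mm above its underside (8 mm below its top), on its middle; axes as the marker's. It coincides with the top of the bar when the marker hangs with the bar home in its V saddle.
- marker4: table marker (140 g, all alike; may be absent): plywood inverted U, 105 mm high. Two upright legs 50 mm wide (y), 5 mm thick, 56 mm over their outer faces, 46 mm inside (x); under the crown a 90 degree V saddle, as wide as the legs allow, centres it on a bar; steel feet flare out to 90 mm overall (x), 6 mm thick. Origin: centre of its underside; x from leg to leg, z up. Pinch both legs from above, just under the crown.
- marker4_crown (a point): seat point under that marker's crown, 97 mm above its underside (8 mm below its top), on its middle; axes as the marker's. It coincides with the top of the bar when the marker hangs with the bar home in its V saddle.
- marker5: table marker (140 g, all alike; may be absent): plywood inverted U, 105 mm high. Two upright legs 50 mm wide (y), 5 mm thick, 56 mm over their outer faces, 46 mm inside (x); under the crown a 90 degree V saddle, as wide as the legs allow, centres it on a bar; steel feet flare out to 90 mm overall (x), 6 mm thick. Origin: centre of its underside; x from leg to leg, z up. Pinch both legs from above, just under the crown.
- marker5_crown (a point): seat point under that marker's crown, 97 mm above its underside (8 mm below its top), on its middle; axes as the marker's. It coincides with the top of the bar when the marker hangs with the bar home in its V saddle.
- espresso_cup: bystander: white espresso cup, 56 mm across, 50 mm high; origin at the centre of its underside, z up
- tumbler1: bystander: steel tumbler, 66 mm across, 85 mm high; origin at the centre of its underside, z up
- tumbler2: bystander: steel tumbler, 66 mm across, 85 mm high; origin at the centre of its underside, z up
- tamper: bystander: steel coffee tamper, 54 mm across, 84 mm high; origin at the centre of its underside, z up
- bean_jar: bystander: amber glass bean jar with wooden cap, 84 mm across, 120 mm high; origin at the centre of its underside, z up
- milk_jug: bystander: steel milk jug with handle, 80 mm across, 100 mm high; origin at the centre of its underside, z up

How it is judged:
By the outcome, as a careful person would: the job done as asked, in the order asked, and still so for the second after the job is handed in, with the robot touching nothing.
Of marker1, marker2, marker3, marker4, marker5 only 3 to 4 are there at a start; the rules pass over those that are not, and their reading is None.
At some moment in a run one of marker1, marker2, marker3, marker4, marker5 may be knocked a few centimetres aside while the robot is not near it.
It also fails if it takes over 208 s, if anything falls off the work surface, if the arm or the gripper's body presses on something with over 40 N, if the wrist force passes 120 N, or if a joint passes its speed limit or range.

## Robot

A 6-joint arm with a two-finger parallel gripper is mounted at the origin on the work surface. World frame = base frame: x ahead of the robot, y to its left, z up, the work surface at z = 0. Lengths are in m, angles in degrees, forces in N, time in s.
With the tool pointing down it reaches from about 0.375 to 0.975 m from the base axis. Payload 3.8 kg.
Tool frame: the origin (TCP) lies midway between the tips of the shut fingers; the grasp point (between the pads) lies 19 mm behind it; z points along the fingers, x is the direction in which the jaws open and shut, and the axes are right-handed (so a half turn about z gives the same grasp; the last joint's range is limited). The gripper opens to 85 mm and grips with 20 to 120 N. Pads are 22 mm wide; open, the fingers measure 114 mm over their backs; the gripper's body (76 mm by 85 mm) begins 54 mm behind the grasp point. The pads swing forward as they close: fully open they stand 13 mm farther back than shut.
Start: joints at [-69.952, 15.12, 91.902, -0, 72.978, -2.114], TCP at [0.255, -0.625, 0.231] pointing down, gripper open.
Joint ranges: [-150.88, 150.88], [-54.13, 125.18], [17.81, 147.31], [-75.09, 255.09], [0, 152.58], [-146.25, 146.25]. Speed limits (degrees/s): [147.25, 147.25, 180, 180, 180, 180].

## Interface

Orientations are given as a 3x3 rotation matrix whose columns are the frame's x, y, z axes.
In Python, from workcell import read_state, camera, calibration, ctrl, cut_out, place_of gives the robot as it stands.
- The arm moves only by the tool play_rows, never from a script. Its argument "targets" is a list of rows, each an object with "dr": the turn, a rotation vector about the tool's x, y, z in rad, a list of three; "translation": the shift along the tool's x, y, z in cm, a list of three; "grip": the closure, from 0 (fully open) to 1 (shut). In form: [{"dr": [wx, wy, wz], "translation": [tx, ty, tz], "grip": grip}, ...]. A call has 1 to 10 rows; each row shifts and turns the commanded pose from where the row before left it, along the tool's axes as they then stand; what a row does not reach is not made up. A row lasts 1/10 s, in which the tool goes at most 50 mm and 8.59 degrees, less where a joint would pass 70% of its speed; a pose out of reach is approached as far as the arm can. A call is refused whole if a number of a shift passes 5 or a number of a turn 0.15, either way. A call with a gripper value outside its range is refused whole. The fingers move at their own pace and stop on an object; "grip_force" is the grip in N (left out, the last holds). Time passes only in rows, so rows that do not move let the fingers close. It gives the time, the measured TCP pose, the force and the opening at its end, in the units of the state.
- read_state(): the state, without advancing time (a new reading comes with each control period).
- camera(name): name is "side" or "top" or "wrist"; returns the picture (384x512x3 uint8, blue, green, red); there is no depth.
- calibration(name): a dict with "vfov" (degrees; the focal length in pixels is half the picture's height over the tangent of half this angle, whatever the lens; pixels are square), "cx", "cy" (the principal point, pixels), "xyz" and "orientation" of the camera in the world; the wrist camera has in their place "hand_eye" (4x4, takes a point from camera to tool coordinates, whose origin is the TCP and whose axes are the tool frame's). Camera axes: x right, y down, z forward; pixel columns grow to the right and rows downward; lengths in m; the calibration is good to about 2 mm. A picture is of the moment at which its call begins: read the wrist's pose just before it. calibration takes no time and is no camera call.
- ctrl.close_job(): hands the job in, once; it reports no verdict.
Trained networks look in the newest picture that a camera, given by its name, has taken for a name from the list of things; names that differ only in an ending like _2 or _b are one class to them, and where a whole thing is asked for, a point or a joint stands for the part that bears it (a point fixed in the world has none). Each returns a list of dicts, best first, with "p" (0 to 1); they miss things now and then, are a little off and sometimes report something else, mostly with a low value. They report only what shows in the picture. A call takes as long as a camera call.
- cut_out(label, camera): "region" (384x512 bool, what is visible of it) and "rect" ([left, top, right, bottom] as shares, 0 to 1, of the picture: columns of its width, rows of its height, round what is visible of it).
- place_of(label, camera): "location" ([row, column] as shares, 0 to 1, of the picture: columns of its width, rows of its height: a listed point, or the origin of a listed thing).
The state is a dict: "t": time; "joint_positions": joint angles; "joint_vel": joint speeds; "effort": joint torques, N m; "tool_pos": TCP position; "orientation": TCP orientation; "contact_force": force on the tool from outside, world axes, zero at the start; "moment": the same for the moment, N m; "gripper_width": finger opening in m.
Only numpy, scipy, OpenCV 4.12 (cv2) and the standard library are available. Lean on these libraries where they do the work, as an engineer would, in place of code of your own. Each camera call takes 0.05 s, during which the arm holds its last target.

## Working session

There is one attempt and no reset: what is moved stays moved. The work goes in short steps, Python scripts to look and compute and a tool call to move; the robot and the scene stay as the last step left them, time stands still between calls to the robot, and variables do not carry over. Pictures are saved under pics/ and viewed, and the job is handed in when it is done.

Besides the shell and the picture viewer there is one more tool, called by a JSON object that holds its "op" and its "data", one argument or row to a line. play_rows: Moves the arm, as the interface text tells. Its arguments: {"type":"object","properties":{"targets":{"type":"array","items":{"type":"object","properties":{"dr":{"type":"array","items":{"type":"number"}},"translation":{"type":"array","items":{"type":"number"}},"grip":{"type":"number"}}}},"grip_force":{"type":"number"}},"required":["targets"]}

```bash
ls; mkdir -p pics; python3 - <<'E'
from workcell import *
import cv2
s=read_state();print(s)
for n in ["side","top","wrist"]:
    im=camera(n);cv2.imwrite(f"pics/{n}0.png",im);print(n,calibration(n))
E
```

```text
pics
{'t': 0.0, 'joint_positions': array([-6.99523239e+01,  1.51691692e+01,  9.19818115e+01, -1.94365946e-03,
        7.29751491e+01, -2.11317578e+00]), 'joint_vel': array([ 0.04423743,  0.02724322,  0.04983683, -0.00132729,  0.04545535,
        0.00980933]), 'effort': array([ 9.71329755e-04, -5.15108585e+01, -3.67315257e+01,  6.70788864e-06,
        1.31217009e-02,  2.18337868e-05]), 'tool_pos': array([ 0.2543669 , -0.62445825,  0.22995662]), 'orientation': array([[ 3.77216453e-01, -9.26124792e-01, -7.85107952e-04],
       [-9.26122510e-01, -3.77217267e-01,  2.05687217e-03],
       [-2.20107659e-03, -4.87798777e-05, -9.99997576e-01]]), 'contact_force': array([-0.37747081,  0.0681295 ,  0.04504085]), 'moment': array([ 0.01352515,  0.00699158, -0.0298867 ]), 'gripper_width': 0.08531955437447941}
side {'vfov': 53.21789603511239, 'cx': 252.09833226559851, 'cy': 184.2654866384108, 'xyz': array([0.33507263, 0.7997378 , 1.11556031]), 'orientation': array([[-0.9486882 , -0.24917277,  0.19468855],
       [-0.3156571 ,  0.70974889, -0.62977544],
       [ 0.01874291, -0.65891535, -0.75198355]])}
top {'vfov': 55.215916312346955, 'cx': 254.54859676685064, 'cy': 196.79918665743543, 'xyz': array([0.43328745, 0.00776061, 1.16769191]), 'orientation': array([[ 0.02233388, -0.98965189,  0.1417404 ],
       [-0.99962996, -0.02430773, -0.01220944],
       [ 0.01552848, -0.14141527, -0.98982856]])}
wrist {'vfov': 70.9310375645988, 'cx': 250.5530390601516, 'cy': 191.95310644380834, 'hand_eye': array([[ 9.99999369e-01,  1.09262558e-03,  2.62206926e-04,
         2.04083686e-04],
       [-1.12116912e-03,  9.54757390e-01,  2.97383707e-01,
        -7.61173209e-02],
       [ 7.45850451e-05, -2.97383813e-01,  9.54758012e-01,
        -1.41182216e-01],
       [ 0.00000000e+00,  0.00000000e+00,  0.00000000e+00,
         1.00000000e+00]])}
```

View pics/top0.png

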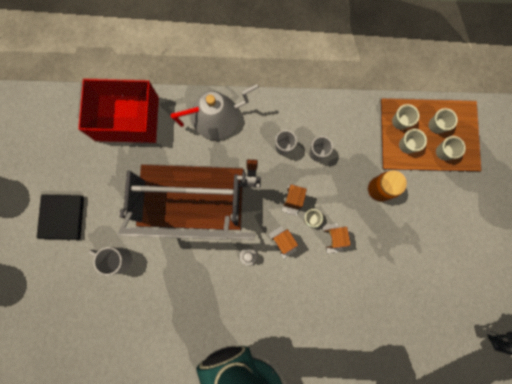

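View pics/side0.png

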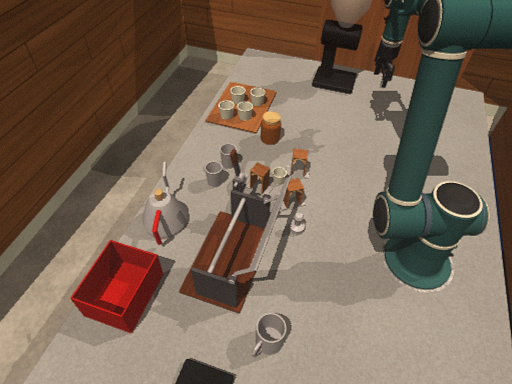

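View pics/wrist0.png

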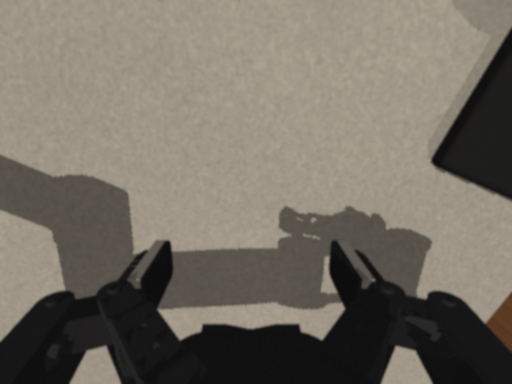

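```bash
cat > h.py <<'E'
import numpy as np, cv2
from workcell import read_state, camera, calibration, cut_out, place_of
from scipy.optimize import least_squares
def K(c):
    f=192/np.tan(np.radians(c['vfov'])/2); return f,c['cx'],c['cy']
def campose(name,s=None):
    c=calibration(name)
    if name=='wrist':
        s=s or read_state(); T=np.eye(4);T[:3,:3]=s['orientation'];T[:3,3]=s['tool_pos']
        M=T@c['hand_eye'];return c,M[:3,3],M[:3,:3]
    return c,np.array(c['xyz']),np.array(c['orientation'])
def proj(P,cp):
    c,o,R=cp;f,cx,cy=K(c);q=(np.atleast_2d(P)-o)@R
    return np.c_[cx+f*q[:,0]/q[:,2],cy+f*q[:,1]/q[:,2]]
def ray(uv,cp):
    c,o,R=cp;f,cx,cy=K(c);d=R@np.array([(uv[0]-cx)/f,(uv[1]-cy)/f,1]);return o,d/np.linalg.norm(d)
def atz(uv,z,cp):
    o,d=ray(uv,cp);return o+d*(z-o[2])/d[2]
def loc(p): return (p['location'][1]*512,p['location'][0]*384)
E
python3 - <<'E'
from h import *
cps={n:campose(n) for n in('top','side')}
for n in cps: camera(n)
Z={'rail':0,'bar_mid':.15,'keeper_hinge':.175,'lever_pivot':.185,'keeper_edge':None,'lever_tip':None,'marker1_crown':.097,'marker1':0,'espresso_cup':0,'tumbler1':0,'tamper':0,'bean_jar':0,'milk_jug':0}
for l,z in Z.items():
  for n in cps:
    for p in place_of(l,n):
      if p['p']>.2:
        uv=loc(p); print(l,n,round(p['p'],2),np.round(uv,1), None if z is None else np.round(atz(uv,z,cps[n]),3))
print(read_state()['t'])
E
```

```text
rail top 0.86 [190.1 199.6] [0.586 0.199 0.   ]
rail side 0.71 [231.5 259.7] [0.584 0.202 0.   ]
bar_mid top 0.72 [182.1 190.5] [0.592 0.198 0.15 ]
bar_mid side 0.58 [227.6 233.7] [0.592 0.203 0.15 ]
keeper_hinge top 0.95 [176.2 216. ] [0.518 0.206 0.175]
keeper_hinge top 0.64 [319.6 152.6] [ 0.704 -0.183  0.175]
keeper_hinge side 0.97 [253.1 230.6] [0.518 0.184 0.175]
lever_pivot top 0.91 [249.8 177.8] [0.626 0.01  0.185]
lever_pivot side 0.7 [240.2 177.2] [0.623 0.004 0.185]
keeper_edge top 0.94 [174.8 236.1] None
keeper_edge top 0.65 [319.9 152.3] None
keeper_edge side 0.65 [270.3 225.6] None
lever_tip top 0.49 [254.1 162.8] None
lever_tip side 0.71 [233.9 151.2] None
marker1 top 0.93 [291.8 203.2] [ 0.583 -0.127  0.   ]
marker1 top 0.8 [281.6 240.9] [ 0.462 -0.095  0.   ]
marker1 top 0.59 [331.1 238.6] [ 0.473 -0.252  0.   ]
marker1 side 0.81 [260.7 189.1] [ 0.585 -0.122  0.   ]
marker1 side 0.78 [288.8 203.2] [ 0.465 -0.091  0.   ]
marker1 side 0.57 [296.9 172.2] [ 0.475 -0.255  0.   ]
espresso_cup top 0.78 [308.8 217.6] [ 0.538 -0.181  0.   ]
espresso_cup side 0.55 [242.1 178.1
[... 186 characters left out ...]
]
tumbler1 side 0.61 [214.3 183.7] [ 0.763 -0.089  0.   ]
tamper top 0.46 [246.  251.6] [0.426 0.016 0.   ]
tamper top 0.28 [252.7 176.5] [0.667 0.001 0.   ]
tamper side 0.64 [293.4 228.1] [0.422 0.012 0.   ]
bean_jar top 0.56 [380.2 188.5] [ 0.638 -0.413  0.   ]
bean_jar top 0.48 [338.7 233.7] [ 0.489 -0.277  0.   ]
bean_jar side 0.72 [272.2 135.9] [ 0.63  -0.429  0.   ]
milk_jug top 0.68 [169.8 236.5] [0.467 0.258 0.   ]
milk_jug top 0.66 [116.7 258.6] [0.395 0.419 0.   ]
milk_jug top 0.36 [281.3 241.2] [ 0.461 -0.094  0.   ]
milk_jug side 0.67 [269.5 339.5] [0.391 0.409 0.   ]
milk_jug side 0.37 [252.7 232.2] [0.552 0.076 0.   ]
milk_jug side 0.34 [214.3 184.8] [ 0.76  -0.084  0.   ]
1.55
```

{"op": "play_rows", "data": {
  "targets": [
    {"dr": [0,0,-0.148],"translation": [0,0,-1.5],"grip": 0},
    {"dr": [0,0,-0.148],"translation": [0,0,-1.5],"grip": 0},
    {"dr": [0,0,-0.148],"translation": [0,0,-1.5],"grip": 0},
    {"dr": [0,0,-0.148],"translation": [0,0,-1.5],"grip": 0},
    {"dr": [0,0,-0.148],"translation": [0,0,-1.5],"grip": 0},
    {"dr": [0,0,-0.148],"translation": [0,0,-1.5],"grip": 0},
    {"dr": [0,0,-0.148],"translation": [0,0,-1.5],"grip": 0},
    {"dr": [0,0,-0.148],"translation": [0,0,-1.5],"grip": 0}
  ]
}}

```text
t: 2.35
tool_pos: [0.2546, -0.6251, 0.3519]
orientation: [[1.0, 0.006, -0.0], [0.006, -1.0, -0.0], [-0.0, 0.0, -1.0]]
contact_force: [-0.3, 0.7, 0.7]
gripper_width: 0.0855
```

{"op": "play_rows", "data": {
  "targets": [
    {"dr": [0,0,0],"translation": [2.2,-4,0],"grip": 0},
    {"dr": [0,0,0],"translation": [2.2,-4,0],"grip": 0},
    {"dr": [0,0,0],"translation": [2.2,-4,0],"grip": 0},
    {"dr": [0,0,0],"translation": [2.2,-4,0],"grip": 0},
    {"dr": [0,0,0],"translation": [2.2,-4,0],"grip": 0},
    {"dr": [0,0,0],"translation": [2.2,-4,0],"grip": 0},
    {"dr": [0,0,0],"translation": [2.2,-4,0],"grip": 0},
    {"dr": [0,0,0],"translation": [2.2,-4,0],"grip": 0},
    {"dr": [0,0,0],"translation": [2.2,-4,0],"grip": 0},
    {"dr": [0,0,0],"translation": [2.2,-4,0],"grip": 0}
  ]
}}

```text
t: 3.35
tool_pos: [0.4752, -0.2234, 0.3516]
orientation: [[1.0, -0.0, 0.001], [-0.0, -1.0, -0.0], [0.001, 0.0, -1.0]]
contact_force: [0.7, -1.3, -0.5]
gripper_width: 0.0849
```

{"op": "play_rows", "data": {
  "targets": [
    {"dr": [0,0,0],"translation": [1,-4,0],"grip": 0},
    {"dr": [0,0,0],"translation": [1,-4,0],"grip": 0},
    {"dr": [0,0,0],"translation": [0,-3,0],"grip": 0},
    {"dr": [0,0,0],"translation": [0,-1,0],"grip": 0},
    {"dr": [0,0,0],"translation": [0,0,0],"grip": 0}
  ]
}}

```text
t: 3.85
tool_pos: [0.4946, -0.1042, 0.3515]
orientation: [[1.0, 0.002, 0.001], [0.002, -1.0, -0.0], [0.001, 0.0, -1.0]]
contact_force: [0.0, -0.2, 0.1]
gripper_width: 0.0857
```

```bash
python3 - <<'E'
from h import *
s=read_state();print(s['t'],s['tool_pos'],s['orientation'])
cv2.imwrite('pics/w1.png',camera('wrist'));cp=campose('wrist',s)
for l,z in {'marker1_crown':.097,'marker1':0,'espresso_cup':0,'lever_pivot':.185}.items():
    for p in place_of(l,'wrist'):
        uv=loc(p);print(l,round(p['p'],2),np.round(uv,1),np.round(atz(uv,z,cp),3))
E
```

```text
3.85 [ 0.49464092 -0.10418119  0.35154244] [[ 9.99996787e-01  2.48513293e-03  5.00984069e-04]
 [ 2.48532806e-03 -9.99996836e-01 -3.89251709e-04]
 [ 5.00015142e-04  3.90495568e-04 -9.99999799e-01]]
marker1_crown 0.25 [475.   55.3] [0.793 0.04  0.097]
marker1 0.88 [306.4 161.4] [ 0.598 -0.122  0.   ]
marker1 0.88 [231.3 147.1] [ 0.46  -0.097  0.   ]
marker1 0.71 [239.4 226.4] [ 0.473 -0.254  0.   ]
espresso_cup 0.92 [267.7 191.3] [ 0.528 -0.181  0.   ]
lever_pivot 0.56 [369.1  76.3] [0.62  0.004 0.185]
```

View pics/w1.png

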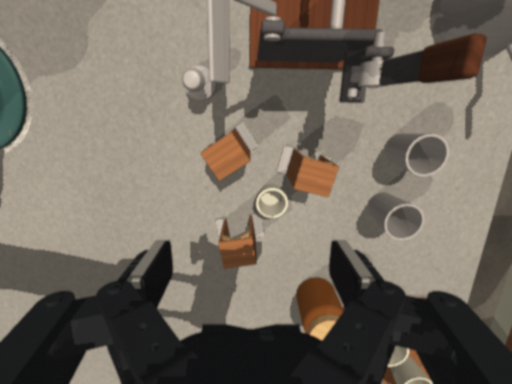

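```bash
cat >> h.py <<'E'
def box(x0,x1,y0,y1,z0,z1): return np.array([[x,y,z] for x in(x0,x1) for y in(y0,y1) for z in(z0,z1)])
def prism(poly,y0,y1): return np.array([[x,y,z] for x,z in poly for y in(y0,y1)])
MK=[box(-.028,-.023,-.025,.025,0,.105),box(.023,.028,-.025,.025,0,.105),
    prism([(-.023,.105),(0,.105),(0,.097),(-.023,.074)],-.025,.025),prism([(.023,.105),(0,.105),(0,.097),(.023,.074)],-.025,.025),
    box(-.045,-.023,-.025,.025,0,.006),box(.023,.045,-.025,.025,0,.006)]
def xf(P,x,y,yaw,z=0):
    c,s=np.cos(yaw),np.sin(yaw);return P@np.array([[c,s,0],[-s,c,0],[0,0,1]])+np.array([x,y,z])
def render(parts,cp,S=4):
    m=np.zeros((384*S,512*S),np.uint8)
    for P in parts:
        uv=proj(P,cp);h=cv2.convexHull(((uv+.5)*S-.5).round().astype(np.int32));cv2.fillConvexPoly(m,h,255)
    return cv2.resize(m,(512,384),interpolation=cv2.INTER_AREA)/255.
def fitmarker(x,y,obs,z=0,yaws=np.radians(np.arange(-90,90,15))):
    """obs: list of (cp, region)"""
    from scipy.optimize import minimize
    def cost(p):
        c=0
        for cp,r in obs:
            m=render([xf(P,p[0],p[1],p[2],z) for P in MK],cp);c+=np.abs(m-r).sum()/r.sum()
        return c
    best=None
    y0=sorted(yaws,key=lambda a:cost([x,y,a]))[:2]
    for a in y0:
        r=minimize(cost,[x,y,a],method='Nelder-Mead',options=dict(initial_simplex=[[x,y,a],[x+.008,y,a],[x,y+.008,a],[x,y,a+.15]],xatol=2e-4,fatol=1e-4,maxiter=200))
        if best is None or r.fun<best.fun: best=r
    return best.x,best.fun
E
cat > f.py <<'E'
from h import *
import sys
def regs(names,lab='marker1'):
    out={}
    for n in names:
        s=read_state();camera(n);out[n]=(campose(n,s),[(r['p'],r['region']) for r in cut_out(lab,n) if r['p']>.3])
    return out
def fitall(guess,names=('wrist','top','side'),z=0,verb=True):
    R=regs(names);res=[]
    for g in guess:
        obs=[]
        for n,(cp,rs) in R.items():
            m=render([xf(P,g[0],g[1],0,z) for P in MK],cp)>.5
            c=[((r&m).sum()/max(1,(r|m).sum()),r) for p,r in rs]
            if c:
                b=max(c,key=lambda t:t[0])
                if b[0]>.3: obs.append((n,cp,b[1].astype(float)))
        if not obs: print(g,'none');continue
        x,f=fitmarker(*g[:2],[(a,b) for _,a,b in obs],z)
        print([o[0] for o in obs],np.round(x[:2],4),'yaw',round(np.degrees(x[2]),1),'cost',round(f/len(obs),3))
        if verb and len(obs)>1:
            for n,a,b in obs:
                xx,ff=fitmarker(x[0],x[1],[(a,b)],z,[x[2]]);print('   ',n,np.round(xx[:2],4),round(np.degrees(xx[2]),1),round(ff,3))
        res.append(x)
    return res
E
python3 - <<'E'
from f import *
fitall([(.59,-.123),(.462,-.095),(.473,-.253)])
E
```

```text
['wrist', 'side'] [ 0.5923 -0.1266] yaw -13.5 cost 0.092
    wrist [ 0.5923 -0.1262] -13.4 0.054
    side [ 0.5927 -0.1278] -12.8 0.125
['wrist', 'side'] [ 0.4571 -0.0959] yaw 31.4 cost 0.188
    wrist [ 0.4578 -0.0954] 33.1 0.042
    side [ 0.4548 -0.0953] 26.4 0.303
['wrist', 'top', 'side'] [ 0.4738 -0.2539] yaw 7.9 cost 0.538
    wrist [ 0.474  -0.2535] 9.0 0.083
    top [ 0.4738 -0.2539] 7.9 1.089
    side [ 0.4738 -0.254 ] 7.8 0.433
```

{"op": "play_rows", "data": {
  "targets": [
    {"dr": [0,0,0],"translation": [0.6,-4.25,0],"grip": 0},
    {"dr": [0,0,0],"translation": [0.6,-4.25,0],"grip": 0},
    {"dr": [0,0,0],"translation": [0.6,-4.25,-0.5],"grip": 0},
    {"dr": [0,0,0],"translation": [0.6,-4.25,-0.5],"grip": 0},
    {"dr": [0,0,0],"translation": [0.6,-4.25,-0.5],"grip": 0},
    {"dr": [0,0,0],"translation": [0.6,-4.25,-0.5],"grip": 0},
    {"dr": [0,0,0],"translation": [0.6,-4,0],"grip": 0},
    {"dr": [0,0,0],"translation": [0.6,-3,0],"grip": 0},
    {"dr": [0,0,0],"translation": [0,-1,0],"grip": 0},
    {"dr": [0,0,0],"translation": [0,0,0],"grip": 0}
  ]
}}

```text
t: 5.4
tool_pos: [0.5424, 0.2308, 0.3707]
orientation: [[1.0, 0.002, -0.001], [0.002, -1.0, -0.001], [-0.001, 0.001, -1.0]]
contact_force: [-0.3, -1.0, 0.6]
gripper_width: 0.0855
```

```bash
python3 - <<'E'
from h import *
s=read_state();print(s['t'],s['tool_pos'])
im=camera('wrist');cv2.imwrite('pics/w2.png',cv2.resize(im,(800,600),interpolation=cv2.INTER_CUBIC));cv2.imwrite('pics/w2raw.png',im);cp=campose('wrist',s)
np.save('cp2.npy',np.array([cp],dtype=object),allow_pickle=True)
for l,z in {'rail':0,'bar_mid':.15,'keeper_hinge':.175,'keeper_edge':.24,'lever_pivot':.185,'lever_tip':.29}.items():
    for p in place_of(l,'wrist')[:2]:
        uv=loc(p);print(l,round(p['p'],2),np.round(uv,1),np.round(atz(uv,z,cp),3))
E
```

```text
5.4 [0.54241259 0.23084778 0.37071752]
rail 0.91 [279.3 164.2] [0.598 0.203 0.   ]
rail 0.17 [183.2 204.9] [0.407 0.119 0.   ]
bar_mid 0.77 [289.1 187.4] [0.596 0.201 0.15 ]
keeper_hinge 0.77 [233.  192.1] [0.52  0.201 0.175]
keeper_edge 0.63 [184.7 205. ] [0.472 0.207 0.24 ]
lever_pivot 0.65 [304.2 319.8] [0.623 0.005 0.185]
```

View pics/w2.png

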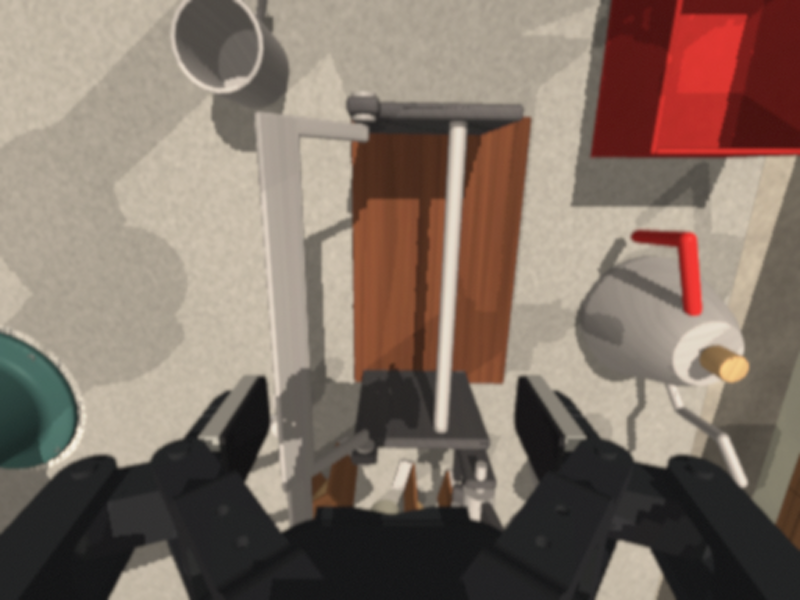

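```bash
python3 - <<'E'
from h import *
cp=tuple(np.load('cp2.npy',allow_pickle=True)[0])
im=cv2.imread('pics/w2raw.png').astype(int)
# bar edges per row: find bright band near expected col
pts=[]
for r in range(84,272,6):
    xc=293.5-(r-79)*(11/196)
    row=im[r,int(xc)-12:int(xc)+13].sum(1)
    g=np.diff(cv2.GaussianBlur(row.astype(np.float32).reshape(1,-1),(3,1),0).ravel())
    a,b=np.argmax(g),np.argmin(g);pts.append((int(xc)-12+(a+b)/2+.5,r,b-a))
pts=np.array(pts);print(pts[::4])
w=np.array([atz(p[:2],.145,cp) for p in pts]);k=np.polyfit(w[:,1],w[:,0],1)
res=w[:,0]-np.polyval(k,w[:,1]);ok=abs(res)<.003;k=np.polyfit(w[ok,1],w[ok,0],1)
print('bar x at y=.2',np.polyval(k,.2),'slope',k[0],'yaw deg',-np.degrees(k[0]),ok.sum(),len(ok))
for n,u,z in [('bar far',(458,124),.143),('bar near',(441,430),.150),('base NE',(530,118),.012),('base SE',(503,382),.012),('cheek near top corner L',(361,443),.162),('cheek R',(487,443),.162)]:
    print(n,atz(np.array(u)*.64,z,cp).round(4))
E
```

```text
[[292.5  84.   10. ]
 [291.5 108.   10. ]
 [290.  132.    9. ]
 [289.  156.    9. ]
 [287.5 180.    8. ]
 [286.  204.    9. ]
 [284.5 228.    8. ]
 [283.  252.    9. ]]
bar x at y=.2 0.5939157151211881 slope 0.013781834009708761 yaw deg -0.7896409227061725 32 32
bar far [0.5961 0.3414 0.143 ]
bar near [0.5924 0.0583 0.15  ]
base NE [0.6937 0.3601 0.012 ]
base SE [0.6906 0.0375 0.012 ]
cheek near top corner L [0.5134 0.0516 0.162 ]
cheek R [0.636  0.0521 0.162 ]
```

{"op": "play_rows", "data": {
  "targets": [
    {"dr": [0,0,0],"translation": [0.6,4.3,0],"grip": 0},
    {"dr": [0,0,0],"translation": [0.6,4.3,0],"grip": 0},
    {"dr": [0,0,0],"translation": [0.6,4.3,0],"grip": 0},
    {"dr": [0,0,0],"translation": [0.6,4.3,0],"grip": 0},
    {"dr": [0,0,0],"translation": [0.6,4.3,0],"grip": 0},
    {"dr": [0,0,0],"translation": [0.6,4.3,0],"grip": 0},
    {"dr": [0,0,0],"translation": [0.7,4.3,0],"grip": 0},
    {"dr": [0,0,0],"translation": [0.7,4.1,0],"grip": 0},
    {"dr": [0,0,0.117],"translation": [0,1.5,3],"grip": 0},
    {"dr": [0,0,0.117],"translation": [0,0,4],"grip": 0}
  ]
}}

```text
t: 6.75
tool_pos: [0.5941, -0.1313, 0.3038]
orientation: [[0.971, -0.241, 0.007], [-0.241, -0.971, -0.003], [0.007, 0.001, -1.0]]
contact_force: [0.3, 1.0, -1.0]
gripper_width: 0.0854
```

{"op": "play_rows", "data": {
  "targets": [
    {"dr": [0,0,0],"translation": [0,0,4],"grip": 0},
    {"dr": [0,0,0],"translation": [0,0,1],"grip": 0},
    {"dr": [0,0,0],"translation": [0,0,0],"grip": 0}
  ]
}}

```text
t: 7.05
tool_pos: [0.591, -0.1272, 0.2493]
orientation: [[0.973, -0.232, -0.004], [-0.232, -0.973, 0.001], [-0.005, -0.0, -1.0]]
contact_force: [-0.5, -0.9, 0.3]
gripper_width: 0.0856
```

```bash
cat > go.py <<'E'
# usage: go.py x y yaw(deg marker/jaw) z -> tool-frame delta
from h import *
def delta(x,y,yaw,z=None):
    s=read_state();R=s['orientation'];p=s['tool_pos']
    cur=np.arctan2(R[1,0],R[0,0]);d=np.radians(yaw)-cur;d=(d+np.pi/2)%np.pi-np.pi/2
    t=np.array([x,y,p[2] if z is None else z])
    print('t',s['t'],'tcp',p.round(4),'ang',round(np.degrees(cur),2),'q',s['joint_positions'].round(0),'tiltz',R[:2,2].round(4),'F',s['contact_force'].round(1),'w',round(s['gripper_width'],4))
    print('turn about tool z: %.3f rad (jaw to %.1f)'%(-d,np.degrees(cur+d)),' shift in present tool axes cm',(R.T@(t-p)*100).round(2))
    c,sn=np.cos(cur+d),np.sin(cur+d);R2=np.array([[c,sn,0],[sn,-c,0],[0,0,-1]]);print(' shift in turned axes',(R2.T@(t-p)*100).round(2))
if __name__=='__main__':
    import sys; delta(*map(float,sys.argv[1:]))
E
python3 - <<'E'
from f import *
from go import delta
cv2.imwrite('pics/w3.png',camera('wrist'))
r=fitall([(.592,-.126)],('wrist',))[0]
delta(r[0],r[1],np.degrees(r[2]),.073)
E
```

```text
['wrist'] [ 0.593  -0.1263] yaw -14.2 cost 0.039
t 7.2 tcp [ 0.5942 -0.1275  0.2544] ang -13.39 q [-14.   7.  99.  -0.  74.  -1.] tiltz [ 0.0044 -0.0012] F [-0.1  0.1  0.9] w 0.0856
turn about tool z: 0.013 rad (jaw to -14.2)  shift in present tool axes cm [-0.22 -0.09 18.14]
 shift in turned axes [-0.14 -0.08 18.14]
```

View pics/w3.png

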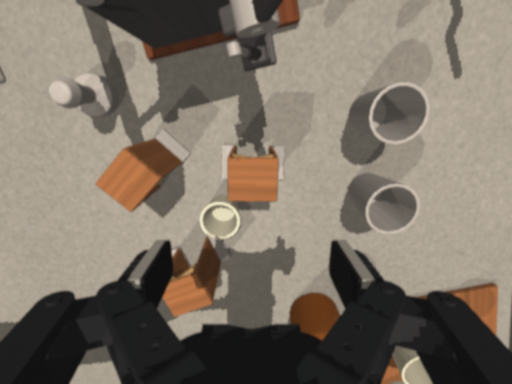

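{"op": "play_rows", "data": {
  "targets": [
    {"dr": [0,0,0.012],"translation": [-0.15,-0.1,3.8],"grip": 0},
    {"dr": [0,0,0],"translation": [0,0,4],"grip": 0},
    {"dr": [0,0,0],"translation": [0,0,4],"grip": 0},
    {"dr": [0,0,0],"translation": [0,0,3.5],"grip": 0},
    {"dr": [0,0,0],"translation": [0,0,2.5],"grip": 0},
    {"dr": [0,0,0],"translation": [0,0,1],"grip": 0},
    {"dr": [0,0,0],"translation": [0,0,0],"grip": 0}
  ]
}}

```text
t: 7.9
tool_pos: [0.5919, -0.1257, 0.0636]
orientation: [[0.97, -0.243, 0.0], [-0.243, -0.97, -0.0], [0.0, 0.0, -1.0]]
contact_force: [0.2, -0.4, 0.4]
gripper_width: 0.0854
```

{"op": "play_rows", "data": {
  "targets": [
    {"dr": [0,0,0],"translation": [0,0,0],"grip": 0.8},
    {"dr": [0,0,0],"translation": [0,0,0],"grip": 0.8},
    {"dr": [0,0,0],"translation": [0,0,0],"grip": 0.8},
    {"dr": [0,0,0],"translation": [0,0,0],"grip": 0.8},
    {"dr": [0,0,0],"translation": [0,0,0],"grip": 0.8},
    {"dr": [0,0,0],"translation": [0,0,0],"grip": 0.8},
    {"dr": [0,0,0],"translation": [0,0,0],"grip": 0.8}
  ],
  "grip_force": 40
}}

```text
t: 8.6
tool_pos: [0.5936, -0.1263, 0.0661]
orientation: [[0.97, -0.244, 0.005], [-0.244, -0.97, -0.001], [0.005, -0.0, -1.0]]
contact_force: [0.7, -0.4, 5.5]
gripper_width: 0.0559
```

```bash
python3 - <<'E'
from f import *
from go import delta
s=read_state();cv2.imwrite('pics/w4.png',camera('wrist'))
delta(.593,.275,-.8,.44)
E
```

```text
t 8.65 tcp [ 0.5936 -0.1263  0.0661] ang -14.1 q [-14.  16. 109.   0.  54.  -0.] tiltz [ 0.0048 -0.0011] F [ 0.5 -0.9  6.9] w 0.0556
turn about tool z: -0.232 rad (jaw to -0.8)  shift in present tool axes cm [ -9.65 -38.91 -37.44]
 shift in turned axes [ -0.62 -40.13 -37.39]
```

View pics/w4.png

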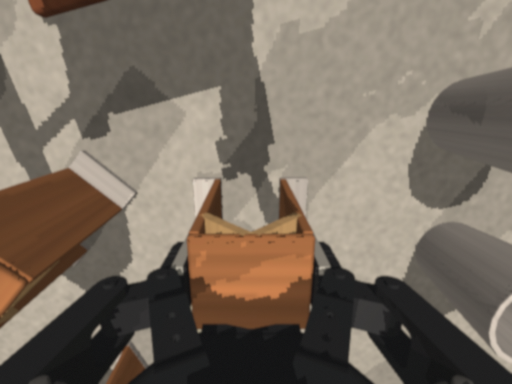

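{"op": "play_rows", "data": {
  "targets": [
    {"dr": [0,0,0],"translation": [0,0,-2],"grip": 0.8},
    {"dr": [0,0,0],"translation": [0,0,-4],"grip": 0.8},
    {"dr": [0,0,0],"translation": [0,0,-4.5],"grip": 0.8},
    {"dr": [0,0,0],"translation": [0,0,-4.5],"grip": 0.8},
    {"dr": [0,0,0],"translation": [0,0,-4.5],"grip": 0.8},
    {"dr": [0,0,0],"translation": [0,0,-4.5],"grip": 0.8},
    {"dr": [0,0,-0.116],"translation": [0,0,-4.5],"grip": 0.8},
    {"dr": [0,0,-0.116],"translation": [0,0,-4.5],"grip": 0.8},
    {"dr": [0,0,0],"translation": [0,0,-3],"grip": 0.8},
    {"dr": [0,0,0],"translation": [0,0,-1.4],"grip": 0.8}
  ]
}}

```text
t: 9.65
tool_pos: [0.592, -0.126, 0.4421]
orientation: [[1.0, -0.014, 0.007], [-0.014, -1.0, -0.002], [0.007, 0.002, -1.0]]
contact_force: [-0.0, 0.2, -2.2]
gripper_width: 0.0557
```

{"op": "play_rows", "data": {
  "targets": [
    {"dr": [0,0,0],"translation": [0,-3,0],"grip": 0.8},
    {"dr": [0,0,0],"translation": [0,-4.5,0],"grip": 0.8},
    {"dr": [0,0,0],"translation": [0,-4.5,0],"grip": 0.8},
    {"dr": [0,0,0],"translation": [0,-4.5,0],"grip": 0.8},
    {"dr": [0,0,0],"translation": [0,-4.5,0],"grip": 0.8},
    {"dr": [0,0,0],"translation": [0,-4.5,0],"grip": 0.8},
    {"dr": [0,0,0],"translation": [0,-4.5,0],"grip": 0.8},
    {"dr": [0,0,0],"translation": [0,-4.5,0],"grip": 0.8},
    {"dr": [0,0,0],"translation": [0,-4,0],"grip": 0.8},
    {"dr": [0,0,0],"translation": [0,-1.5,0],"grip": 0.8}
  ]
}}

```text
t: 10.65
tool_pos: [0.5958, 0.2778, 0.4346]
orientation: [[1.0, -0.011, -0.004], [-0.011, -1.0, 0.0], [-0.004, -0.0, -1.0]]
contact_force: [1.0, -0.8, -1.8]
gripper_width: 0.0553
```

{"op": "play_rows", "data": {
  "targets": [
    {"dr": [0,0,0],"translation": [0,0,0],"grip": 0.8},
    {"dr": [0,0,0],"translation": [0,0,0],"grip": 0.8}
  ]
}}

```text
t: 10.85
tool_pos: [0.5968, 0.2735, 0.4361]
orientation: [[1.0, -0.014, -0.002], [-0.014, -1.0, -0.002], [-0.002, 0.002, -1.0]]
contact_force: [0.5, -1.0, -1.2]
gripper_width: 0.0555
```

```bash
python3 - <<'E'
from f import *
from go import delta
s=read_state();cv2.imwrite('pics/w5.png',camera('wrist'));cv2.imwrite('pics/t5.png',camera('top'));
delta(.595,.275,-.8,.25)
E
```

```text
t 10.95 tcp [0.5971 0.2726 0.437 ] ang -0.89 q [22. 10. 77. -0. 93. 23.] tiltz [-0.0005 -0.001 ] F [ 0.2  0.4 -1.5] w 0.0557
turn about tool z: -0.002 rad (jaw to -0.8)  shift in present tool axes cm [-0.2  -0.25 18.7 ]
 shift in turned axes [-0.21 -0.23 18.7 ]
```

View pics/w5.png

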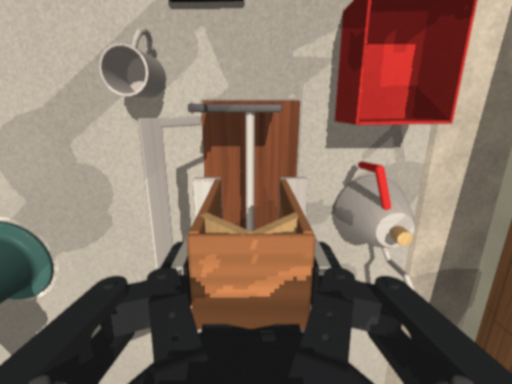

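{"op": "play_rows", "data": {
  "targets": [
    {"dr": [0,0,0],"translation": [-0.1,-0.2,3],"grip": 0.8},
    {"dr": [0,0,0],"translation": [0,0,4],"grip": 0.8},
    {"dr": [0,0,0],"translation": [0,0,4.5],"grip": 0.8},
    {"dr": [0,0,0],"translation": [0,0,4],"grip": 0.8},
    {"dr": [0,0,0],"translation": [0,0,3],"grip": 0.8},
    {"dr": [0,0,0],"translation": [0,0,1.5],"grip": 0.8},
    {"dr": [0,0,0],"translation": [0,0,0],"grip": 0.8},
    {"dr": [0,0,0],"translation": [0,0,0],"grip": 0.8}
  ]
}}

```text
t: 11.75
tool_pos: [0.5971, 0.2758, 0.239]
orientation: [[1.0, -0.015, 0.002], [-0.015, -1.0, 0.001], [0.002, -0.001, -1.0]]
contact_force: [0.4, 0.5, -1.6]
gripper_width: 0.0554
```

```bash
python3 - <<'E'
from f import *
from go import delta
s=read_state();cv2.imwrite('pics/w6.png',camera('wrist'));cv2.imwrite('pics/s6.png',camera('side')[100:350,130:400].repeat(2,0).repeat(2,1))
delta(.595,.275,-.8,.119)
E
```

```text
t 11.85 tcp [0.5977 0.2765 0.2404] ang -0.83 q [23. 13. 94.  0. 73. 23.] tiltz [0.0046 0.0019] F [ 0.1 -0.7 -1.8] w 0.0556
turn about tool z: -0.001 rad (jaw to -0.8)  shift in present tool axes cm [-0.33  0.18 12.14]
 shift in turned axes [-0.27  0.15 12.14]
```

View pics/w6.png

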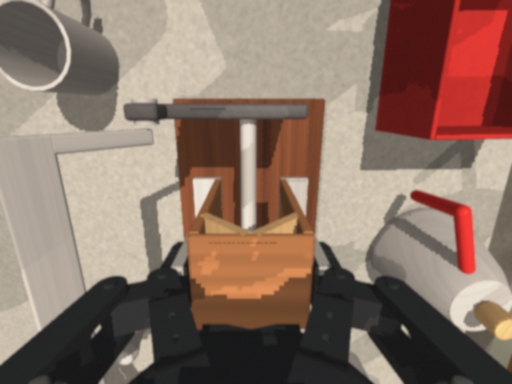

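View pics/s6.png

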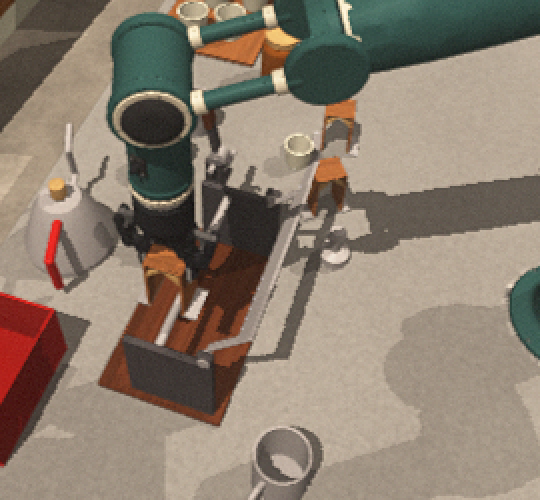

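{"op": "play_rows", "data": {
  "targets": [
    {"dr": [0,0,0],"translation": [-0.2,0.1,2.5],"grip": 0.8},
    {"dr": [0,0,0],"translation": [0,0,3],"grip": 0.8},
    {"dr": [0,0,0],"translation": [0,0,3],"grip": 0.8},
    {"dr": [0,0,0],"translation": [0,0,2],"grip": 0.8},
    {"dr": [0,0,0],"translation": [0,0,0.8],"grip": 0.8},
    {"dr": [0,0,0],"translation": [0,0,0.3],"grip": 0.8},
    {"dr": [0,0,0],"translation": [0,0,0.2],"grip": 0.8},
    {"dr": [0,0,0],"translation": [0,0,0.2],"grip": 0.8},
    {"dr": [0,0,0],"translation": [0,0,0],"grip": 0.8}
  ]
}}

```text
t: 12.75
tool_pos: [0.595, 0.2757, 0.119]
orientation: [[1.0, -0.014, 0.002], [-0.014, -1.0, 0.001], [0.002, -0.001, -1.0]]
contact_force: [-0.7, -0.1, 0.9]
gripper_width: 0.0557
```

```bash
python3 go.py .595 .275 -.8 .119
```

```text
t 12.75 tcp [0.595  0.2757 0.119 ] ang -0.8 q [ 23.  18. 101.   0.  61.  23.] tiltz [0.0025 0.0012] F [-0.7 -0.1  0.9] w 0.0557
turn about tool z: -0.000 rad (jaw to -0.8)  shift in present tool axes cm [-0.    0.07 -0.  ]
 shift in turned axes [-0.    0.07 -0.  ]
```

{"op": "play_rows", "data": {
  "targets": [
    {"dr": [0,0,0],"translation": [0,0,0.1],"grip": 0.8},
    {"dr": [0,0,0],"translation": [0,0,0],"grip": 0.1},
    {"dr": [0,0,0],"translation": [0,0,0],"grip": 0.1},
    {"dr": [0,0,0],"translation": [0,0,0],"grip": 0.1},
    {"dr": [0,0,0],"translation": [0,0,0],"grip": 0.1},
    {"dr": [0,0,0],"translation": [0,0,0],"grip": 0.1}
  ]
}}

```text
t: 13.35
tool_pos: [0.5939, 0.2751, 0.1161]
orientation: [[1.0, -0.014, -0.0], [-0.014, -1.0, -0.0], [-0.0, 0.0, -1.0]]
contact_force: [0.1, 0.6, 0.0]
gripper_width: 0.077
```

{"op": "play_rows", "data": {
  "targets": [
    {"dr": [0,0,0],"translation": [0,0,-1.5],"grip": 0.1},
    {"dr": [0,0,0],"translation": [0,0,-3],"grip": 0.1},
    {"dr": [0,0,0],"translation": [0,0,-4.5],"grip": 0.1},
    {"dr": [0,0,0],"translation": [0,0,-4.5],"grip": 0.1},
    {"dr": [0,0,0],"translation": [0,0,-4.5],"grip": 0.1},
    {"dr": [0,0,0],"translation": [0,0,-4.5],"grip": 0.1},
    {"dr": [0,0,0],"translation": [0,0,-3],"grip": 0.1},
    {"dr": [0,0,0],"translation": [0,0,0],"grip": 0.1}
  ]
}}

```text
t: 14.15
tool_pos: [0.5962, 0.2761, 0.3804]
orientation: [[1.0, -0.014, 0.012], [-0.014, -1.0, 0.005], [0.012, -0.005, -1.0]]
contact_force: [0.5, 0.1, 0.5]
gripper_width: 0.0772
```

```bash
python3 - <<'E'
from f import *
cv2.imwrite('pics/w7.png',camera('wrist'))
cv2.imwrite('pics/s7.png',camera('side')[100:350,130:400].repeat(2,0).repeat(2,1))
fitall([(.595,.275)],('wrist',),z=.053)
from go import delta; delta(.458,-.0955,33,.25)
E
```

```text
['wrist'] [0.5948 0.2763] yaw -0.5 cost 0.064
t 14.35 tcp [0.5933 0.2749 0.3699] ang -0.8 q [23. 10. 84.  0. 86. 23.] tiltz [-0.0022 -0.0009] F [ 0.  -0.8 -0.3] w 0.0766
turn about tool z: -0.590 rad (jaw to 33.0)  shift in present tool axes cm [-12.98  37.22  12.05]
 shift in turned axes [-31.52  23.7   11.99]
```

View pics/w7.png

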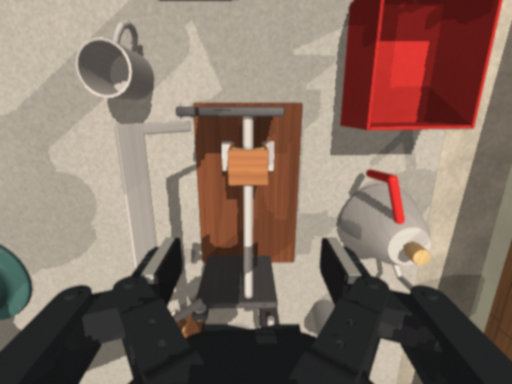

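View pics/s7.png

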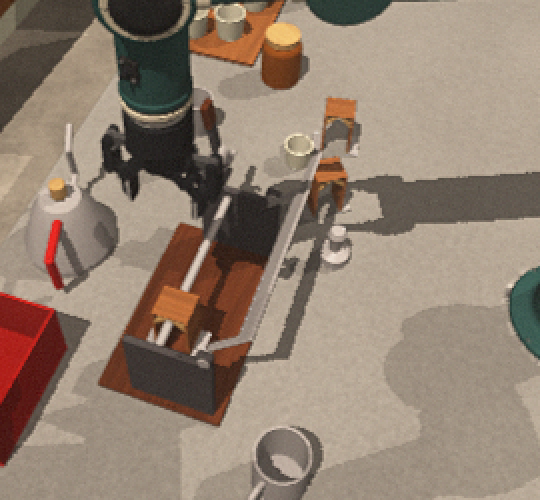

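{"op": "play_rows", "data": {
  "targets": [
    {"dr": [0,0,0],"translation": [-1,3,0],"grip": 0},
    {"dr": [0,0,0],"translation": [-1.5,4.3,0],"grip": 0},
    {"dr": [0,0,0],"translation": [-1.5,4.3,0],"grip": 0},
    {"dr": [0,0,0],"translation": [-1.5,4.3,0],"grip": 0},
    {"dr": [0,0,0],"translation": [-1.5,4.3,0],"grip": 0},
    {"dr": [0,0,0],"translation": [-1.5,4.3,0],"grip": 0},
    {"dr": [0,0,0],"translation": [-1.5,4.3,0],"grip": 0},
    {"dr": [0,0,0],"translation": [-1.5,4.3,0],"grip": 0},
    {"dr": [0,0,0],"translation": [-1.5,4.1,0],"grip": 0},
    {"dr": [0,0,-0.147],"translation": [0,0,1],"grip": 0}
  ]
}}

```text
t: 15.35
tool_pos: [0.4568, -0.0992, 0.3605]
orientation: [[0.992, 0.13, -0.002], [0.13, -0.992, -0.002], [-0.002, 0.002, -1.0]]
contact_force: [-0.2, 0.7, -0.5]
gripper_width: 0.0857
```

{"op": "play_rows", "data": {
  "targets": [
    {"dr": [0,0,-0.147],"translation": [0,0,3],"grip": 0},
    {"dr": [0,0,-0.147],"translation": [0,0,3],"grip": 0},
    {"dr": [0,0,-0.147],"translation": [0,0,3],"grip": 0},
    {"dr": [0,0,0],"translation": [0,0,2],"grip": 0},
    {"dr": [0,0,0],"translation": [0,0,0],"grip": 0},
    {"dr": [0,0,0],"translation": [0,0,0],"grip": 0}
  ]
}}

```text
t: 15.95
tool_pos: [0.4579, -0.0947, 0.2501]
orientation: [[0.84, 0.543, -0.003], [0.543, -0.84, 0.001], [-0.002, -0.002, -1.0]]
contact_force: [-0.3, 0.6, -0.1]
gripper_width: 0.0856
```

```bash
python3 - <<'E'
from f import *
from go import delta
cv2.imwrite('pics/w8.png',camera('wrist'))
r=fitall([(.458,-.0955)],('wrist',))[0]
delta(r[0],r[1],np.degrees(r[2]),.065)
E
```

```text
['wrist'] [ 0.4565 -0.0958] yaw 32.7 cost 0.044
t 16.1 tcp [ 0.4596 -0.0951  0.2527] ang 32.89 q [-15.  -9. 115.  -0.  74. -48.] tiltz [ 0.0021 -0.0006] F [0.1 0.8 0.2] w 0.085
turn about tool z: 0.003 rad (jaw to 32.7)  shift in present tool axes cm [-0.33 -0.14 18.77]
 shift in turned axes [-0.31 -0.11 18.77]
```

View pics/w8.png

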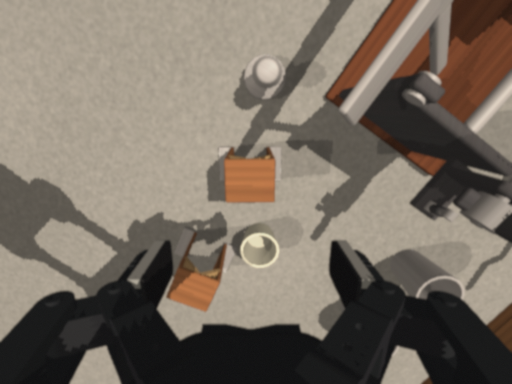

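{"op": "play_rows", "data": {
  "targets": [
    {"dr": [0,0,0],"translation": [-0.25,-0.1,3.8],"grip": 0},
    {"dr": [0,0,0],"translation": [0,0,4],"grip": 0},
    {"dr": [0,0,0],"translation": [0,0,4],"grip": 0},
    {"dr": [0,0,0],"translation": [0,0,3.5],"grip": 0},
    {"dr": [0,0,0],"translation": [0,0,2.3],"grip": 0},
    {"dr": [0,0,0],"translation": [0,0,1],"grip": 0},
    {"dr": [0,0,0],"translation": [0,0,0],"grip": 0}
  ]
}}

```text
t: 16.8
tool_pos: [0.456, -0.0954, 0.0649]
orientation: [[0.84, 0.543, -0.001], [0.543, -0.84, 0.0], [-0.001, -0.001, -1.0]]
contact_force: [-0.0, -0.3, -0.2]
gripper_width: 0.0854
```

{"op": "play_rows", "data": {
  "targets": [
    {"dr": [0,0,0],"translation": [0,0,0],"grip": 0.8},
    {"dr": [0,0,0],"translation": [0,0,0],"grip": 0.8},
    {"dr": [0,0,0],"translation": [0,0,0],"grip": 0.8},
    {"dr": [0,0,0],"translation": [0,0,0],"grip": 0.8},
    {"dr": [0,0,0],"translation": [0,0,0],"grip": 0.8},
    {"dr": [0,0,0],"translation": [0,0,0],"grip": 0.8},
    {"dr": [0,0,0],"translation": [0,0,0],"grip": 0.8}
  ],
  "grip_force": 40
}}

```text
t: 17.5
tool_pos: [0.458, -0.0961, 0.0674]
orientation: [[0.84, 0.543, 0.004], [0.543, -0.84, -0.001], [0.003, 0.003, -1.0]]
contact_force: [-1.3, -0.7, 6.9]
gripper_width: 0.0555
```

```bash
python3 go.py .594 .2 -.8 .44
```

```text
t 17.5 tcp [ 0.458  -0.0961  0.0674] ang 32.89 q [-15.   2. 126.  -0.  52. -48.] tiltz [ 0.004  -0.0011] F [-1.3 -0.7  6.9] w 0.0555
turn about tool z: 0.588 rad (jaw to -0.8)  shift in present tool axes cm [ 27.59 -17.36 -37.24]
 shift in turned axes [ 13.18 -29.79 -37.26]
```

{"op": "play_rows", "data": {
  "targets": [
    {"dr": [0,0,0],"translation": [0,0,-2],"grip": 0.8},
    {"dr": [0,0,0],"translation": [0,0,-4],"grip": 0.8},
    {"dr": [0,0,0],"translation": [0,0,-4.5],"grip": 0.8},
    {"dr": [0,0,0],"translation": [0,0,-4.5],"grip": 0.8},
    {"dr": [0,0,0.118],"translation": [0,0,-4.5],"grip": 0.8},
    {"dr": [0,0,0.118],"translation": [0,0,-4.5],"grip": 0.8},
    {"dr": [0,0,0.118],"translation": [0,0,-4.5],"grip": 0.8},
    {"dr": [0,0,0.118],"translation": [0,0,-4.5],"grip": 0.8},
    {"dr": [0,0,0.116],"translation": [0,0,-3],"grip": 0.8},
    {"dr": [0,0,0],"translation": [0,0,-1.4],"grip": 0.8}
  ]
}}

```text
t: 18.5
tool_pos: [0.4569, -0.0956, 0.4435]
orientation: [[1.0, -0.014, 0.006], [-0.014, -1.0, -0.002], [0.006, 0.001, -1.0]]
contact_force: [-0.6, -0.3, -1.1]
gripper_width: 0.0554
```

{"op": "play_rows", "data": {
  "targets": [
    {"dr": [0,0,0],"translation": [1.2,-2.8,0],"grip": 0.8},
    {"dr": [0,0,0],"translation": [1.6,-3.6,0],"grip": 0.8},
    {"dr": [0,0,0],"translation": [1.6,-3.6,0],"grip": 0.8},
    {"dr": [0,0,0],"translation": [1.6,-3.6,0],"grip": 0.8},
    {"dr": [0,0,0],"translation": [1.6,-3.6,0],"grip": 0.8},
    {"dr": [0,0,0],"translation": [1.6,-3.6,0],"grip": 0.8},
    {"dr": [0,0,0],"translation": [1.6,-3.6,0],"grip": 0.8},
    {"dr": [0,0,0],"translation": [1.4,-3.2,0],"grip": 0.8},
    {"dr": [0,0,0],"translation": [1,-2.2,0],"grip": 0.8},
    {"dr": [0,0,0],"translation": [0,0,0],"grip": 0.8}
  ]
}}

```text
t: 19.5
tool_pos: [0.5925, 0.2035, 0.436]
orientation: [[1.0, -0.008, -0.004], [-0.008, -1.0, -0.0], [-0.004, 0.0, -1.0]]
contact_force: [-0.1, 0.1, -1.4]
gripper_width: 0.0556
```

```bash
python3 go.py .594 .2 -.8 .24
```

```text
t 19.5 tcp [0.5925 0.2035 0.436 ] ang -0.45 q [17.  7. 81.  0. 93. 17.] tiltz [-0.0043 -0.0001] F [-0.1  0.1 -1.4] w 0.0556
turn about tool z: 0.006 rad (jaw to -0.8)  shift in present tool axes cm [ 0.24  0.35 19.6 ]
 shift in turned axes [ 0.16  0.35 19.6 ]
```

{"op": "play_rows", "data": {
  "targets": [
    {"dr": [0,0,0],"translation": [0,0,3],"grip": 0.8},
    {"dr": [0,0,0],"translation": [0,0,4],"grip": 0.8},
    {"dr": [0,0,0],"translation": [0,0,4.5],"grip": 0.8},
    {"dr": [0,0,0],"translation": [0,0,4],"grip": 0.8},
    {"dr": [0,0,0],"translation": [0,0,3],"grip": 0.8},
    {"dr": [0,0,0],"translation": [0,0,1.2],"grip": 0.8},
    {"dr": [0,0,0],"translation": [0,0,0],"grip": 0.8},
    {"dr": [0,0,0],"translation": [0,0,0],"grip": 0.8},
    {"dr": [0,0,0],"translation": [0,0,0],"grip": 0.8}
  ]
}}

```text
t: 20.4
tool_pos: [0.5938, 0.201, 0.2451]
orientation: [[1.0, -0.014, 0.004], [-0.014, -1.0, 0.001], [0.004, -0.001, -1.0]]
contact_force: [-0.1, 0.3, -1.2]
gripper_width: 0.056
```

```bash
python3 - <<'E'
from f import *
from go import delta
s=read_state();cv2.imwrite('pics/w9.png',camera('wrist'))
delta(.594,.2,-.8,.12)
E
```

```text
t 20.45 tcp [0.5938 0.201  0.2452] ang -0.79 q [16.  9. 97. -0. 73. 17.] tiltz [0.0044 0.0013] F [ 0.7  0.2 -1. ] w 0.0554
turn about tool z: 0.000 rad (jaw to -0.8)  shift in present tool axes cm [-0.03  0.11 12.51]
 shift in turned axes [ 0.02  0.1  12.52]
```

View pics/w9.png

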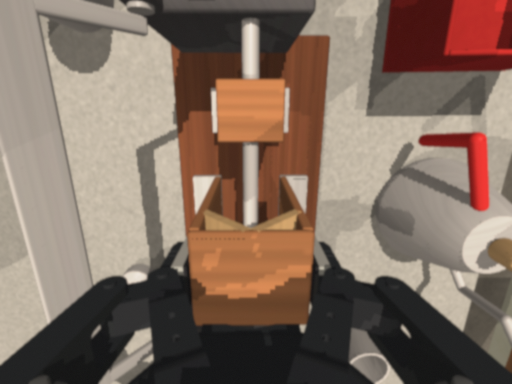

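Bar at column 250 lies centred between the legs (≈205–300); the first marker hangs clear ahead. Lowering.

{"op": "play_rows", "data": {
  "targets": [
    {"dr": [0,0,0],"translation": [0,0.1,2.5],"grip": 0.8},
    {"dr": [0,0,0],"translation": [0,0,3],"grip": 0.8},
    {"dr": [0,0,0],"translation": [0,0,3],"grip": 0.8},
    {"dr": [0,0,0],"translation": [0,0,2.2],"grip": 0.8},
    {"dr": [0,0,0],"translation": [0,0,1],"grip": 0.8},
    {"dr": [0,0,0],"translation": [0,0,0.4],"grip": 0.8},
    {"dr": [0,0,0],"translation": [0,0,0.2],"grip": 0.8},
    {"dr": [0,0,0],"translation": [0,0,0.2],"grip": 0.8},
    {"dr": [0,0,0],"translation": [0,0,0],"grip": 0.8}
  ]
}}

```text
t: 21.35
tool_pos: [0.594, 0.2001, 0.1202]
orientation: [[1.0, -0.014, 0.004], [-0.014, -1.0, 0.001], [0.004, -0.001, -1.0]]
contact_force: [-0.9, -0.9, 3.7]
gripper_width: 0.0556
```

```bash
python3 go.py .594 .2 -.8 .12
```

```text
t 21.35 tcp [0.594  0.2001 0.1202] ang -0.8 q [ 16.  15. 104.  -0.  60.  17.] tiltz [0.0038 0.001 ] F [-0.9 -0.9  3.7] w 0.0556
turn about tool z: 0.000 rad (jaw to -0.8)  shift in present tool axes cm [0.   0.01 0.02]
 shift in turned axes [0.   0.01 0.02]
```

Contact (Fz rose to 3.7 N). Release and leave.

{"op": "play_rows", "data": {
  "targets": [
    {"dr": [0,0,0],"translation": [0,0,0],"grip": 0.1},
    {"dr": [0,0,0],"translation": [0,0,0],"grip": 0.1},
    {"dr": [0,0,0],"translation": [0,0,0],"grip": 0.1},
    {"dr": [0,0,0],"translation": [0,0,0],"grip": 0.1},
    {"dr": [0,0,0],"translation": [0,0,0],"grip": 0.1}
  ]
}}

```text
t: 21.85
tool_pos: [0.5922, 0.1996, 0.1171]
orientation: [[1.0, -0.014, -0.0], [-0.014, -1.0, -0.0], [-0.0, 0.0, -1.0]]
contact_force: [0.4, -0.3, 0.6]
gripper_width: 0.0772
```

{"op": "play_rows", "data": {
  "targets": [
    {"dr": [0,0,0],"translation": [0,0,-1.5],"grip": 0.1},
    {"dr": [0,0,0],"translation": [0,0,-3],"grip": 0.1},
    {"dr": [0,0,0],"translation": [0,0,-4.5],"grip": 0.1},
    {"dr": [0,0,0],"translation": [0,0,-4.5],"grip": 0.1},
    {"dr": [0,0,0],"translation": [0,0,-4.5],"grip": 0.1},
    {"dr": [0,0,0],"translation": [0,0,-4.5],"grip": 0.1},
    {"dr": [0,0,0],"translation": [0,0,-3],"grip": 0.1},
    {"dr": [0,0,0],"translation": [0,0,0],"grip": 0.1}
  ]
}}

```text
t: 22.65
tool_pos: [0.5946, 0.2003, 0.3811]
orientation: [[1.0, -0.014, 0.012], [-0.014, -1.0, 0.004], [0.012, -0.004, -1.0]]
contact_force: [-0.2, 0.6, 1.0]
gripper_width: 0.0767
```

```bash
python3 - <<'E'
from f import *
fitall([(.595,.275),(.594,.2)],('wrist',),z=.053)
from go import delta; delta(.474,-.2535,9,.25)
E
```

```text
['wrist'] [0.5952 0.2743] yaw -0.5 cost 0.032
(0.594, 0.2) none
t 22.75 tcp [0.5927 0.1998 0.3744] ang -0.8 q [16.  7. 87.  0. 86. 17.] tiltz [0.0032 0.0009] F [-0.2 -0.6 -0.8] w 0.0768
turn about tool z: -0.171 rad (jaw to 9.0)  shift in present tool axes cm [-11.27  45.5   12.36]
 shift in turned axes [-18.81  42.91  12.44]
```

```bash
python3 - <<'E'
from f import *
cv2.imwrite('pics/w10.png',camera('wrist'))
fitall([(.595,.275),(.594,.2)],('wrist',),z=.053)
E
```

```text
['wrist'] [0.595  0.2754] yaw -0.7 cost 0.032
['wrist'] [0.5941 0.201 ] yaw -0.6 cost 0.053
```

View pics/w10.png

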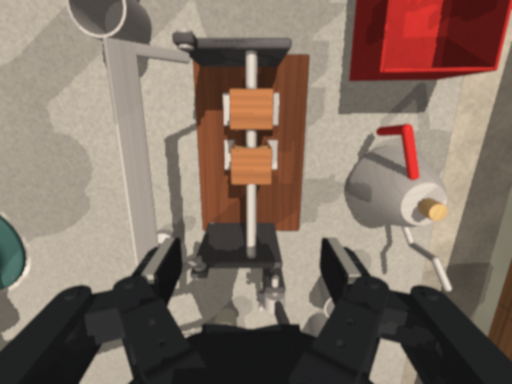

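Both hang (crowns at (251,108) and (251,165)). On to the third.

{"op": "play_rows", "data": {
  "targets": [
    {"dr": [0,0,0],"translation": [-0.8,3,0],"grip": 0},
    {"dr": [0,0,0],"translation": [-1.1,4.5,0],"grip": 0},
    {"dr": [0,0,0],"translation": [-1.1,4.5,0],"grip": 0},
    {"dr": [0,0,0],"translation": [-1.1,4.5,0],"grip": 0},
    {"dr": [0,0,0],"translation": [-1.1,4.5,0],"grip": 0},
    {"dr": [0,0,0],"translation": [-1.1,4.5,0],"grip": 0},
    {"dr": [0,0,0],"translation": [-1.1,4.5,0],"grip": 0},
    {"dr": [0,0,0],"translation": [-1.1,4.5,0],"grip": 0},
    {"dr": [0,0,0],"translation": [-1.1,4.5,0],"grip": 0},
    {"dr": [0,0,0],"translation": [-1.1,4.5,0],"grip": 0}
  ]
}}

```text
t: 23.9
tool_pos: [0.4777, -0.2351, 0.3703]
orientation: [[1.0, -0.014, -0.003], [-0.014, -1.0, 0.002], [-0.003, -0.002, -1.0]]
contact_force: [1.0, -0.2, -0.1]
gripper_width: 0.0853
```

{"op": "play_rows", "data": {
  "targets": [
    {"dr": [0,0,-0.085],"translation": [-0.5,2,3],"grip": 0},
    {"dr": [0,0,-0.086],"translation": [0,0,4],"grip": 0},
    {"dr": [0,0,0],"translation": [0,0,4],"grip": 0},
    {"dr": [0,0,0],"translation": [0,0,1],"grip": 0},
    {"dr": [0,0,0],"translation": [0,0,0],"grip": 0},
    {"dr": [0,0,0],"translation": [0,0,0],"grip": 0}
  ]
}}

```text
t: 24.5
tool_pos: [0.4747, -0.2539, 0.2535]
orientation: [[0.988, 0.157, 0.001], [0.157, -0.988, -0.001], [0.001, 0.001, -1.0]]
contact_force: [0.2, -0.2, 0.7]
gripper_width: 0.0855
```

```bash
python3 - <<'E'
from f import *
from go import delta
cv2.imwrite('pics/w11.png',camera('wrist'))
r=fitall([(.474,-.2535)],('wrist',))[0]
delta(r[0],r[1],np.degrees(r[2]),.065)
E
```

```text
['wrist'] [ 0.4733 -0.254 ] yaw 9.9 cost 0.06
t 24.65 tcp [ 0.4754 -0.2543  0.255 ] ang 9.02 q [-31.  -1. 107.   0.  73. -40.] tiltz [ 0.0038 -0.0022] F [-0.8  0.5  0.9] w 0.085
turn about tool z: -0.015 rad (jaw to 9.9)  shift in present tool axes cm [-0.27 -0.11 19.  ]
 shift in turned axes [-0.21 -0.06 19.  ]
```

View pics/w11.png

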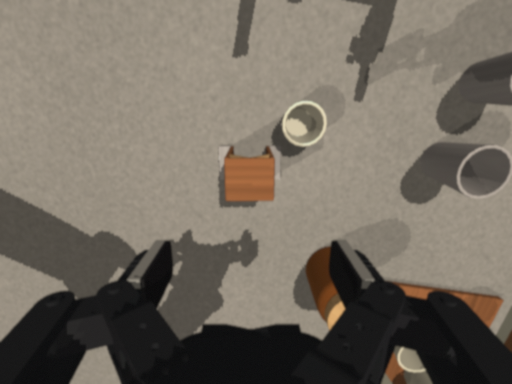

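{"op": "play_rows", "data": {
  "targets": [
    {"dr": [0,0,-0.01],"translation": [-0.15,-0.1,3.8],"grip": 0},
    {"dr": [0,0,0],"translation": [0,0,4],"grip": 0},
    {"dr": [0,0,0],"translation": [0,0,4],"grip": 0},
    {"dr": [0,0,0],"translation": [0,0,3.5],"grip": 0},
    {"dr": [0,0,0],"translation": [0,0,2.4],"grip": 0},
    {"dr": [0,0,0],"translation": [0,0,1.1],"grip": 0},
    {"dr": [0,0,0],"translation": [0,0,0],"grip": 0}
  ]
}}

```text
t: 25.35
tool_pos: [0.4722, -0.2527, 0.0639]
orientation: [[0.986, 0.166, -0.001], [0.166, -0.986, 0.001], [-0.001, -0.001, -1.0]]
contact_force: [0.1, 0.4, 0.7]
gripper_width: 0.0855
```

{"op": "play_rows", "data": {
  "targets": [
    {"dr": [0,0,0],"translation": [0,0,0],"grip": 0.8},
    {"dr": [0,0,0],"translation": [0,0,0],"grip": 0.8},
    {"dr": [0,0,0],"translation": [0,0,0],"grip": 0.8},
    {"dr": [0,0,0],"translation": [0,0,0],"grip": 0.8},
    {"dr": [0,0,0],"translation": [0,0,0],"grip": 0.8},
    {"dr": [0,0,0],"translation": [0,0,0],"grip": 0.8},
    {"dr": [0,0,0],"translation": [0,0,0],"grip": 0.8}
  ],
  "grip_force": 40
}}

```text
t: 26.05
tool_pos: [0.474, -0.254, 0.0666]
orientation: [[0.986, 0.166, 0.004], [0.166, -0.986, -0.002], [0.003, 0.003, -1.0]]
contact_force: [-0.5, 0.6, 6.2]
gripper_width: 0.0558
```

```bash
python3 go.py .593 .125 -.8 .44
```

```text
t 26.05 tcp [ 0.474  -0.254   0.0666] ang 9.57 q [-31.  10. 118.  -0.  53. -40.] tiltz [ 0.0037 -0.0022] F [-0.5  0.6  6.2] w 0.0558
turn about tool z: 0.181 rad (jaw to -0.8)  shift in present tool axes cm [ 18.16 -35.29 -37.38]
 shift in turned axes [ 11.37 -38.07 -37.34]
```

{"op": "play_rows", "data": {
  "targets": [
    {"dr": [0,0,0],"translation": [0,0,-2],"grip": 0.8},
    {"dr": [0,0,0],"translation": [0,0,-4],"grip": 0.8},
    {"dr": [0,0,0],"translation": [0,0,-4.5],"grip": 0.8},
    {"dr": [0,0,0],"translation": [0,0,-4.5],"grip": 0.8},
    {"dr": [0,0,0],"translation": [0,0,-4.5],"grip": 0.8},
    {"dr": [0,0,0],"translation": [0,0,-4.5],"grip": 0.8},
    {"dr": [0,0,0.09],"translation": [0,0,-4.5],"grip": 0.8},
    {"dr": [0,0,0.091],"translation": [0,0,-4.5],"grip": 0.8},
    {"dr": [0,0,0],"translation": [0,0,-3],"grip": 0.8},
    {"dr": [0,0,0],"translation": [0,0,-1.4],"grip": 0.8}
  ]
}}

```text
t: 27.05
tool_pos: [0.4729, -0.2533, 0.4428]
orientation: [[1.0, -0.014, 0.006], [-0.014, -1.0, -0.003], [0.006, 0.003, -1.0]]
contact_force: [-0.5, 0.1, -1.5]
gripper_width: 0.0558
```

{"op": "play_rows", "data": {
  "targets": [
    {"dr": [0,0,0],"translation": [0.8,-2.9,0],"grip": 0.8},
    {"dr": [0,0,0],"translation": [1.3,-4.4,0],"grip": 0.8},
    {"dr": [0,0,0],"translation": [1.3,-4.4,0],"grip": 0.8},
    {"dr": [0,0,0],"translation": [1.3,-4.4,0],"grip": 0.8},
    {"dr": [0,0,0],"translation": [1.3,-4.4,0],"grip": 0.8},
    {"dr": [0,0,0],"translation": [1.3,-4.4,0],"grip": 0.8},
    {"dr": [0,0,0],"translation": [1.3,-4.4,0],"grip": 0.8},
    {"dr": [0,0,0],"translation": [1.3,-4.4,0],"grip": 0.8},
    {"dr": [0,0,0],"translation": [1,-3,0],"grip": 0.8},
    {"dr": [0,0,0],"translation": [0.4,-1.4,0],"grip": 0.8}
  ]
}}

```text
t: 28.05
tool_pos: [0.5905, 0.1293, 0.4358]
orientation: [[1.0, -0.011, -0.004], [-0.011, -1.0, 0.0], [-0.004, -0.0, -1.0]]
contact_force: [-1.3, 0.3, -2.2]
gripper_width: 0.0555
```

{"op": "play_rows", "data": {
  "targets": [
    {"dr": [0,0,0],"translation": [0,0,3],"grip": 0.8},
    {"dr": [0,0,0],"translation": [0,0,4],"grip": 0.8},
    {"dr": [0,0,0],"translation": [0,0,4.5],"grip": 0.8},
    {"dr": [0,0,0],"translation": [0,0,4],"grip": 0.8},
    {"dr": [0,0,0],"translation": [0,0,3],"grip": 0.8},
    {"dr": [0,0,0],"translation": [0,0,1.2],"grip": 0.8},
    {"dr": [0,0,0],"translation": [0,0,0],"grip": 0.8},
    {"dr": [0,0,0],"translation": [0,0,0],"grip": 0.8},
    {"dr": [0,0,0],"translation": [0,0,0],"grip": 0.8}
  ]
}}

```text
t: 28.95
tool_pos: [0.5922, 0.1265, 0.2441]
orientation: [[1.0, -0.014, 0.004], [-0.014, -1.0, 0.001], [0.004, -0.001, -1.0]]
contact_force: [-0.4, -0.2, -0.5]
gripper_width: 0.0557
```

```bash
python3 - <<'E'
from f import *
from go import delta
s=read_state();cv2.imwrite('pics/w12.png',camera('wrist'))
delta(.593,.125,-.8,.12)
E
```

```text
t 29.0 tcp [0.5922 0.1266 0.2441] ang -0.8 q [ 10.   7. 100.  -0.  73.  11.] tiltz [0.0044 0.0007] F [ 0.1 -0.3 -2.1] w 0.0555
turn about tool z: -0.000 rad (jaw to -0.8)  shift in present tool axes cm [ 0.03  0.16 12.41]
 shift in turned axes [ 0.09  0.16 12.41]
```

View pics/w12.png

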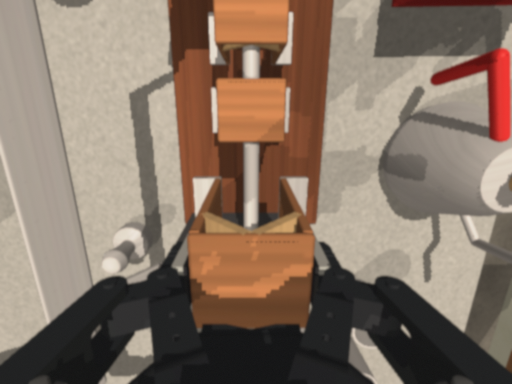

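Bar at column 251, centred between the legs. Lower and release.

{"op": "play_rows", "data": {
  "targets": [
    {"dr": [0,0,0],"translation": [0,0.1,2.5],"grip": 0.8},
    {"dr": [0,0,0],"translation": [0,0,3],"grip": 0.8},
    {"dr": [0,0,0],"translation": [0,0,3],"grip": 0.8},
    {"dr": [0,0,0],"translation": [0,0,2.2],"grip": 0.8},
    {"dr": [0,0,0],"translation": [0,0,0.9],"grip": 0.8},
    {"dr": [0,0,0],"translation": [0,0,0.4],"grip": 0.8},
    {"dr": [0,0,0],"translation": [0,0,0.2],"grip": 0.8},
    {"dr": [0,0,0],"translation": [0,0,0.2],"grip": 0.8},
    {"dr": [0,0,0],"translation": [0,0,0],"grip": 0.8}
  ]
}}

```text
t: 29.9
tool_pos: [0.5929, 0.1257, 0.1196]
orientation: [[1.0, -0.014, 0.005], [-0.014, -1.0, 0.001], [0.005, -0.001, -1.0]]
contact_force: [2.7, -0.3, 1.9]
gripper_width: 0.0555
```

{"op": "play_rows", "data": {
  "targets": [
    {"dr": [0,0,0],"translation": [0,0,0],"grip": 0.1},
    {"dr": [0,0,0],"translation": [0,0,0],"grip": 0.1},
    {"dr": [0,0,0],"translation": [0,0,0],"grip": 0.1},
    {"dr": [0,0,0],"translation": [0,0,0],"grip": 0.1},
    {"dr": [0,0,0],"translation": [0,0,0],"grip": 0.1}
  ]
}}

```text
t: 30.4
tool_pos: [0.5904, 0.1254, 0.1171]
orientation: [[1.0, -0.014, -0.0], [-0.014, -1.0, -0.0], [-0.0, 0.0, -1.0]]
contact_force: [0.4, 1.1, 0.8]
gripper_width: 0.0766
```

{"op": "play_rows", "data": {
  "targets": [
    {"dr": [0,0,0],"translation": [0,0,-1.5],"grip": 0.1},
    {"dr": [0,0,0],"translation": [0,0,-3],"grip": 0.1},
    {"dr": [0,0,0],"translation": [0,0,-4.5],"grip": 0.1},
    {"dr": [0,0,0],"translation": [0,0,-4.5],"grip": 0.1},
    {"dr": [0,0,0],"translation": [0,0,-4.5],"grip": 0.1},
    {"dr": [0,0,0],"translation": [0,0,-4.5],"grip": 0.1},
    {"dr": [0,0,0],"translation": [0,0,-4.5],"grip": 0.1},
    {"dr": [0,0,0],"translation": [0,0,-2],"grip": 0.1},
    {"dr": [0,0,0],"translation": [0,0,0],"grip": 0.1}
  ]
}}

```text
t: 31.3
tool_pos: [0.5921, 0.1257, 0.4141]
orientation: [[1.0, -0.014, 0.01], [-0.014, -1.0, 0.002], [0.01, -0.002, -1.0]]
contact_force: [0.4, 0.0, 0.2]
gripper_width: 0.0766
```

```bash
python3 - <<'E'
from f import *
s=read_state();print(s['t'],s['tool_pos'])
for n in('wrist','top','side'): cv2.imwrite(f'pics/{n}13.png',camera(n))
fitall([(.595,.275),(.594,.2),(.593,.125)],('wrist',),z=.053)
for n in ('top','side','wrist'):
    cp=campose(n)
    for p in cut_out('marker1',n): print(n,round(p['p'],2),(np.array(p['rect'])*[512,384,512,384]).round())
    for l in ('keeper_edge','lever_tip'):
        for p in place_of(l,n)[:1]: print(l,n,p['p'],np.round(loc(p)))
E
```

```text
31.3 [0.59210254 0.12565572 0.41411421]
['wrist'] [0.5944 0.2747] yaw -1.3 cost 0.041
['wrist'] [0.5939 0.2003] yaw -1.5 cost 0.058
['wrist'] [0.5933 0.1255] yaw 0.7 cost 0.047
top 0.72 [145. 178. 171. 207.]
top 0.71 [213. 181. 221. 208.]
top 0.68 [172. 180. 197. 208.]
keeper_edge top 0.87 [171. 236.]
lever_tip top 0.68 [251. 164.]
side 0.82 [205. 245. 234. 276.]
side 0.76 [217. 226. 244. 262.]
side 0.62 [226. 205. 251. 241.]
keeper_edge side 0.7 [271. 227.]
lever_tip side 0.53 [233. 148.]
wrist 0.96 [225. 137. 278. 179.]
wrist 0.85 [228.  91. 279. 124.]
wrist 0.67 [226.  26. 282.  78.]
wrist 0.53 [214. 271. 238. 304.]
keeper_edge wrist 0.7 [144. 113.]
lever_tip wrist 0.9 [302. 289.]
```

View pics/side13.png

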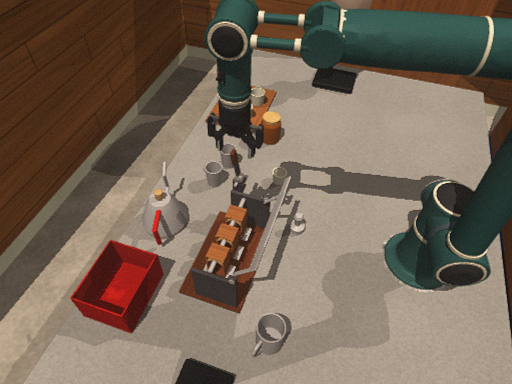

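View pics/wrist13.png

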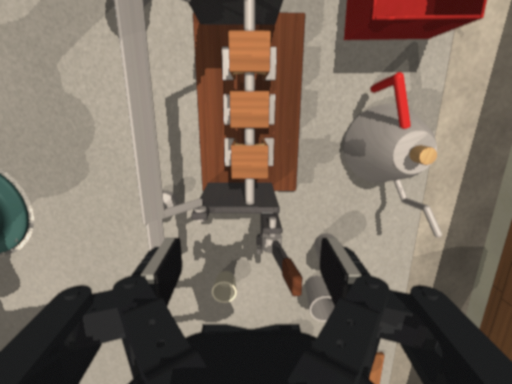

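View pics/top13.png

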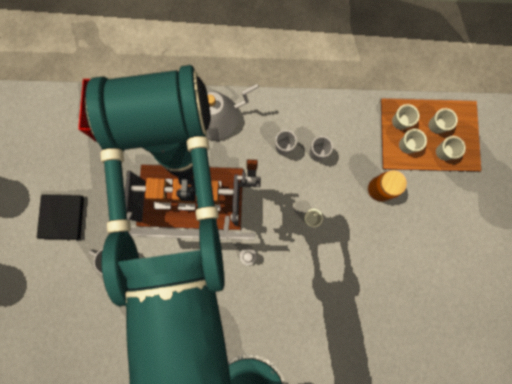

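{"op": "play_rows", "data": {
  "targets": [
    {"dr": [0,0,0],"translation": [-2.5,-1.2,0],"grip": 1},
    {"dr": [0,0,0],"translation": [-4,-1.6,0],"grip": 1},
    {"dr": [0,0,0],"translation": [-4,-1.6,0],"grip": 1},
    {"dr": [0,0,0],"translation": [-4,-1.6,0],"grip": 1},
    {"dr": [0,0,0],"translation": [-2.7,-1.4,0],"grip": 1},
    {"dr": [0,0,0],"translation": [0,0,2],"grip": 1},
    {"dr": [0,0,0],"translation": [0,0,3],"grip": 1},
    {"dr": [0,0,0],"translation": [0,0,2],"grip": 1},
    {"dr": [0,0,0],"translation": [0,0,0],"grip": 1},
    {"dr": [0,0,0],"translation": [0,0,0],"grip": 1}
  ]
}}

```text
t: 33.0
tool_pos: [0.4197, 0.2018, 0.3377]
orientation: [[1.0, -0.014, -0.0], [-0.014, -1.0, -0.0], [-0.0, 0.0, -1.0]]
contact_force: [-0.1, -0.3, 1.0]
gripper_width: -0.0001
```

```bash
python3 - <<'E'
from f import *
from go import delta
for n in('wrist','side'): cv2.imwrite(f'pics/{n}14.png',camera(n))
delta(.42,.2,-.8,.233)
E
```

```text
t 33.1 tcp [0.4205 0.2021 0.339 ] ang -0.81 q [ 23. -11. 108.   0.  83.  23.] tiltz [0.0023 0.001 ] F [-0.3  0.8 -0. ] w 0.0002
turn about tool z: -0.000 rad (jaw to -0.8)  shift in present tool axes cm [-0.07  0.22 10.6 ]
 shift in turned axes [-0.05  0.21 10.6 ]
```

View pics/wrist14.png

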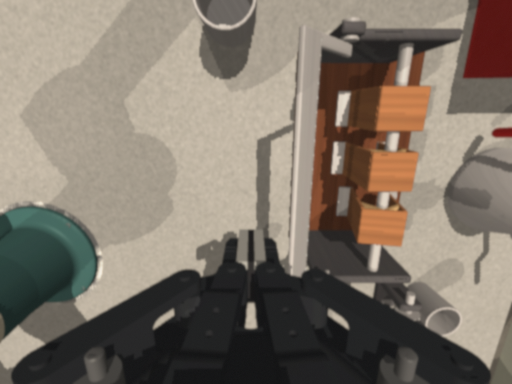

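View pics/side14.png

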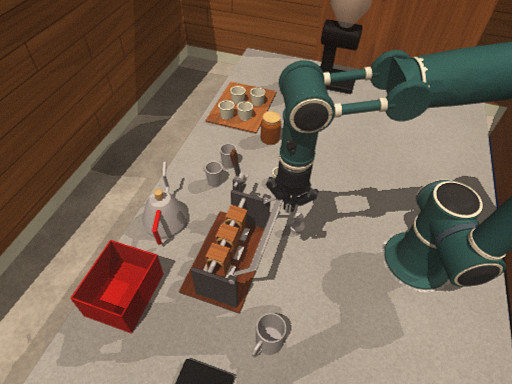

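{"op": "play_rows", "data": {
  "targets": [
    {"dr": [0,0,0],"translation": [0,0.2,3],"grip": 1},
    {"dr": [0,0,0],"translation": [0,0,3.5],"grip": 1},
    {"dr": [0,0,0],"translation": [0,0,2.7],"grip": 1},
    {"dr": [0,0,0],"translation": [0,0,1.2],"grip": 1},
    {"dr": [0,0,0],"translation": [1,0,0],"grip": 1},
    {"dr": [0,0,0],"translation": [1,0,0],"grip": 1},
    {"dr": [0,0,0],"translation": [1,0,0],"grip": 1},
    {"dr": [0,0,0],"translation": [1,0,0],"grip": 1}
  ]
}}

```text
t: 33.9
tool_pos: [0.4553, 0.2, 0.2394]
orientation: [[1.0, -0.015, -0.012], [-0.015, -1.0, 0.002], [-0.012, -0.001, -1.0]]
contact_force: [-43.5, -3.7, 55.6]
gripper_width: -0.0004
```

{"op": "play_rows", "data": {
  "targets": [
    {"dr": [0,0,0],"translation": [1,0,0],"grip": 1},
    {"dr": [0,0,0],"translation": [1,0,0],"grip": 1},
    {"dr": [0,0,0],"translation": [1,0,0],"grip": 1}
  ]
}}

```text
t: 34.2
tool_pos: [0.4993, 0.1997, 0.2563]
orientation: [[1.0, -0.013, 0.028], [-0.013, -1.0, 0.004], [0.028, -0.005, -1.0]]
contact_force: [-8.5, -13.9, 68.0]
gripper_width: -0.0004
```

```bash
python3 - <<'E'
from f import *
from go import delta
for n in('wrist','side'): cv2.imwrite(f'pics/{n}15.png',camera(n))
delta(.42,.2,-.8,.233)
E
```

```text
t 34.3 tcp [0.5048 0.1996 0.2568] ang -0.81 q [ 19.  -2. 108.  -0.  72.  20.] tiltz [0.0397 0.0055] F [ -4.1 -13.3  62.1] w -0.0003
turn about tool z: -0.000 rad (jaw to -0.8)  shift in present tool axes cm [-8.56  0.1   2.04]
 shift in turned axes [-8.48  0.08  2.38]
```

View pics/wrist15.png

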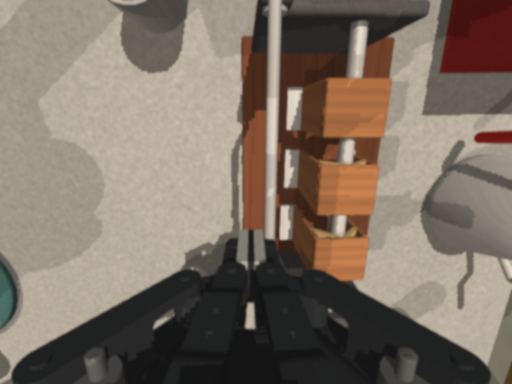

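View pics/side15.png

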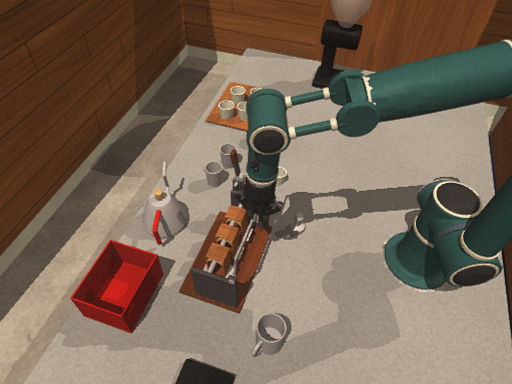

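{"op": "play_rows", "data": {
  "targets": [
    {"dr": [0,0,0],"translation": [0,0,-0.8],"grip": 1},
    {"dr": [0,0,0],"translation": [0,0,-0.8],"grip": 1},
    {"dr": [0,0,0],"translation": [0,0,-0.5],"grip": 1},
    {"dr": [0,0,0],"translation": [0,0,0],"grip": 1}
  ]
}}

```text
t: 34.7
tool_pos: [0.491, 0.1992, 0.2564]
orientation: [[1.0, -0.014, 0.003], [-0.014, -1.0, 0.001], [0.003, -0.001, -1.0]]
contact_force: [-3.2, -1.3, 16.2]
gripper_width: 0.0002
```

```bash
python3 - <<'E'
from f import *
from go import delta
delta(.42,.2,-.8,.233)
im=camera('side');cv2.imwrite(f'pics/side16.png',cv2.resize(im[140:320,180:320],None,fx=4,fy=3.3,interpolation=cv2.INTER_CUBIC))
E
```

```text
t 34.7 tcp [0.491  0.1992 0.2564] ang -0.82 q [ 19.  -2. 108.   0.  74.  20.] tiltz [0.0026 0.0013] F [-3.2 -1.3 16.2] w 0.0002
turn about tool z: -0.000 rad (jaw to -0.8)  shift in present tool axes cm [-7.11  0.03  2.32]
 shift in turned axes [-7.1   0.02  2.34]
```

View pics/side16.png

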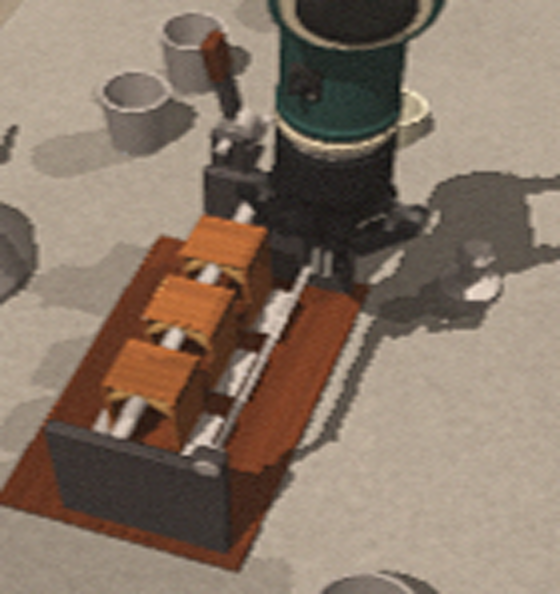

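{"op": "play_rows", "data": {
  "targets": [
    {"dr": [0,0,0],"translation": [0,0,-0.7],"grip": 1},
    {"dr": [0,0,0],"translation": [0,0,0],"grip": 1},
    {"dr": [0,0,0],"translation": [0.7,0,0],"grip": 1},
    {"dr": [0,0,0],"translation": [0.7,0,0],"grip": 1}
  ]
}}

```text
t: 35.15
tool_pos: [0.5037, 0.1986, 0.2602]
orientation: [[1.0, -0.014, -0.001], [-0.014, -1.0, -0.0], [-0.001, 0.001, -1.0]]
contact_force: [-0.4, 0.6, 0.7]
gripper_width: 0.0001
```

```bash
python3 - <<'E'
from f import *
from go import delta
delta(.42,.2,-.8,.233)
im=camera('wrist');cv2.imwrite(f'pics/wrist17.png',im)
im=camera('side');cv2.imwrite(f'pics/side17.png',cv2.resize(im[140:320,180:320],None,fx=4,fy=3.3,interpolation=cv2.INTER_CUBIC))
E
```

```text
t 35.15 tcp [0.5037 0.1986 0.2602] ang -0.79 q [ 19.  -0. 106.   0.  74.  20.] tiltz [-0.0015 -0.0005] F [-0.4  0.6  0.7] w 0.0001
turn about tool z: 0.000 rad (jaw to -0.8)  shift in present tool axes cm [-8.37 -0.03  2.73]
 shift in turned axes [-8.37 -0.03  2.72]
```

View pics/side17.png

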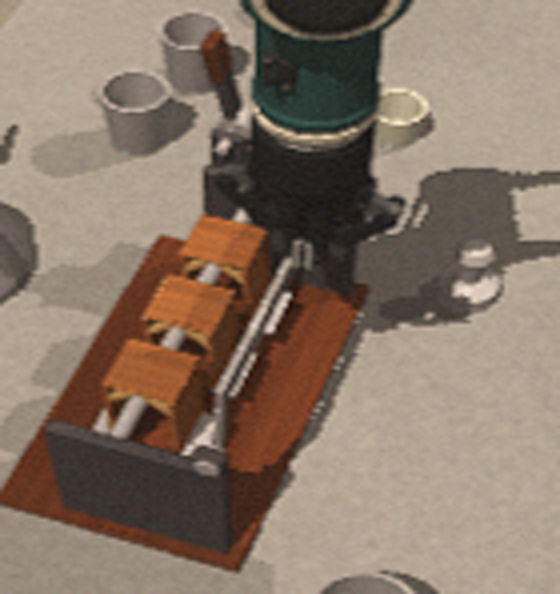

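View pics/wrist17.png

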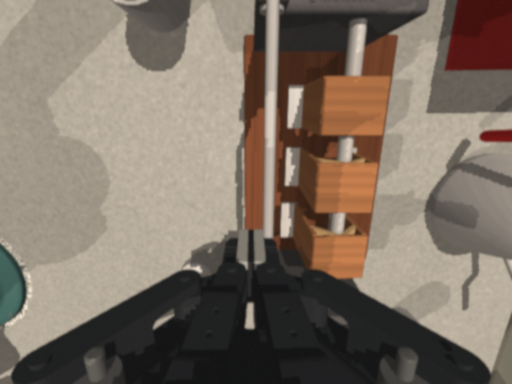

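{"op": "play_rows", "data": {
  "targets": [
    {"dr": [0,0,0],"translation": [0.7,0,0],"grip": 1},
    {"dr": [0,0,0],"translation": [0.7,0,0],"grip": 1},
    {"dr": [0,0,0],"translation": [0.7,0,0],"grip": 1},
    {"dr": [0,0,0],"translation": [0.7,0,0],"grip": 1}
  ]
}}

```text
t: 35.65
tool_pos: [0.5324, 0.1982, 0.2613]
orientation: [[1.0, -0.014, 0.0], [-0.014, -1.0, 0.0], [0.0, -0.0, -1.0]]
contact_force: [-0.7, -0.5, 0.0]
gripper_width: -0.0001
```

```bash
python3 - <<'E'
from f import *
from go import delta
delta(.42,.2,-.8,.233)
im=camera('wrist');cv2.imwrite(f'pics/wrist18.png',im)
im=camera('side');cv2.imwrite(f'pics/side18.png',cv2.resize(im[140:320,180:320],None,fx=4,fy=3.3,interpolation=cv2.INTER_CUBIC))
E
```

```text
t 35.65 tcp [0.5324 0.1982 0.2613] ang -0.81 q [ 18.   3. 103.  -0.  74.  19.] tiltz [0.0002 0.    ] F [-0.7 -0.5  0. ] w -0.0001
turn about tool z: -0.000 rad (jaw to -0.8)  shift in present tool axes cm [-11.25  -0.02   2.83]
 shift in turned axes [-11.25  -0.02   2.83]
```

View pics/side18.png

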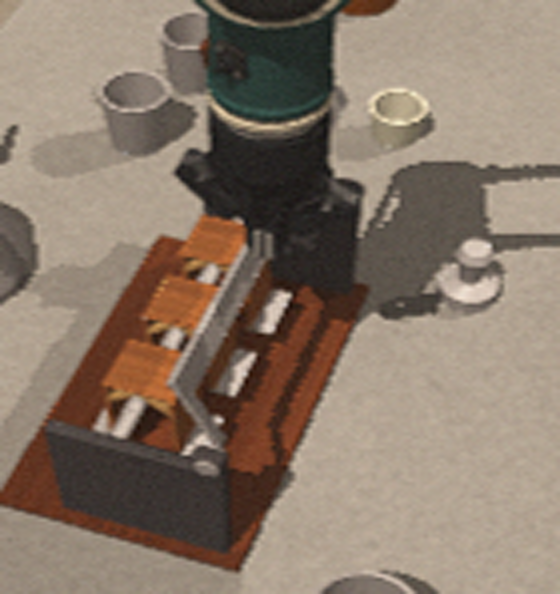

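{"op": "play_rows", "data": {
  "targets": [
    {"dr": [0,0,0],"translation": [0,0,-1],"grip": 1},
    {"dr": [0,0,0],"translation": [0,0,-3],"grip": 1},
    {"dr": [0,0,0],"translation": [0,0,-4],"grip": 1},
    {"dr": [0,0,0],"translation": [0,0,-4],"grip": 1},
    {"dr": [0,0,0],"translation": [0,0,-2],"grip": 1},
    {"dr": [0,0,0],"translation": [0,0,0],"grip": 1}
  ]
}}

```text
t: 36.35
tool_pos: [0.533, 0.1988, 0.4072]
orientation: [[1.0, -0.014, 0.009], [-0.014, -1.0, 0.003], [0.009, -0.003, -1.0]]
contact_force: [0.2, 0.1, -0.4]
gripper_width: 0.0001
```

```bash
python3 - <<'E'
from f import *
from go import delta
delta(.42,.2,-.8,.233)
s=read_state();im=camera('wrist');cv2.imwrite(f'pics/wrist19.png',im);cp=campose('wrist',s)
for l,z in {'lever_pivot':.185,'lever_tip':.293,'keeper_edge':.178}.items():
    for p in place_of(l,'wrist')[:2]:
        uv=loc(p);print(l,round(p['p'],2),np.round(uv,1),np.round(atz(uv,z,cp),3))
im=camera('side');cv2.imwrite(f'pics/side19.png',cv2.resize(im[140:320,180:320],None,fx=4,fy=3.3,interpolation=cv2.INTER_CUBIC))
E
```

```text
t 36.35 tcp [0.533  0.1988 0.4072] ang -0.79 q [18. -0. 91.  0. 89. 19.] tiltz [0.0087 0.0029] F [ 0.2  0.1 -0.4] w 0.0001
turn about tool z: 0.000 rad (jaw to -0.8)  shift in present tool axes cm [-11.45   0.09  17.32]
 shift in turned axes [-11.3    0.04  17.42]
lever_pivot 0.7 [311.  287.9] [0.629 0.001 0.185]
keeper_edge 0.56 [292.7 163.4] [0.594 0.201 0.178]
```

View pics/side19.png

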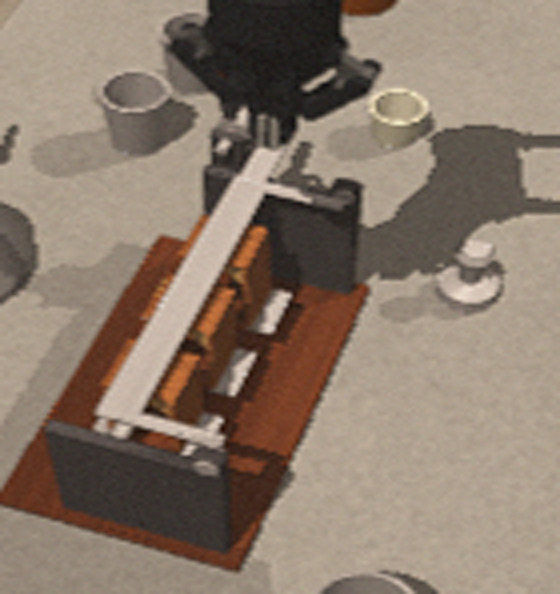

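View pics/wrist19.png

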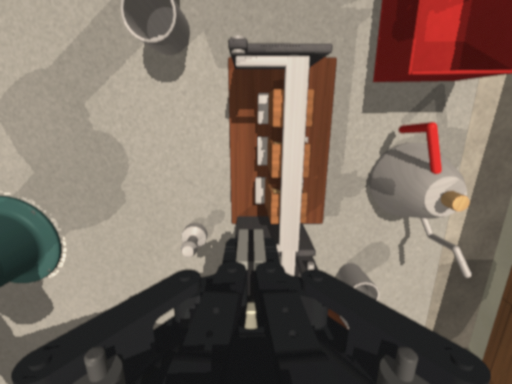

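{"op": "play_rows", "data": {
  "targets": [
    {"dr": [0,0,0],"translation": [2.5,2.6,0],"grip": 1},
    {"dr": [0,0,0],"translation": [3.1,3.4,0],"grip": 1},
    {"dr": [0,0,0],"translation": [3.1,3.4,0],"grip": 1},
    {"dr": [0,0,0],"translation": [3.1,3.4,0],"grip": 1},
    {"dr": [0,0,0],"translation": [3.1,3.4,0],"grip": 1},
    {"dr": [0,0,0],"translation": [2.8,3.4,0],"grip": 1},
    {"dr": [0,0,0.14],"translation": [0,0,0],"grip": 1},
    {"dr": [0,0,0.14],"translation": [0,0,0],"grip": 1},
    {"dr": [0,0,0.14],"translation": [0,0,0],"grip": 1},
    {"dr": [0,0,0.14],"translation": [0,0,0],"grip": 1}
  ]
}}

```text
t: 37.6
tool_pos: [0.7054, -0.0005, 0.3987]
orientation: [[0.836, -0.548, -0.004], [-0.548, -0.836, 0.0], [-0.004, 0.002, -1.0]]
contact_force: [0.2, 0.7, 0.7]
gripper_width: 0.0002
```

{"op": "play_rows", "data": {
  "targets": [
    {"dr": [0,0,0.14],"translation": [0,0,0],"grip": 1},
    {"dr": [0,0,0.14],"translation": [0,0,0],"grip": 1},
    {"dr": [0,0,0.14],"translation": [0,0,0],"grip": 1},
    {"dr": [0,0,0.14],"translation": [0,0,0],"grip": 1},
    {"dr": [0,0,0.14],"translation": [0,0,0],"grip": 1},
    {"dr": [0,0,0.14],"translation": [0,0,0],"grip": 1},
    {"dr": [0,0,0.145],"translation": [0,0,0],"grip": 1},
    {"dr": [0,0,0],"translation": [0,0,0],"grip": 1}
  ]
}}

```text
t: 38.4
tool_pos: [0.7053, -0.0002, 0.3991]
orientation: [[0.011, -1.0, -0.003], [-1.0, -0.011, 0.0], [-0.0, 0.003, -1.0]]
contact_force: [-1.1, 0.5, -0.2]
gripper_width: -0.0001
```

```bash
python3 - <<'E'
from f import *
from go import delta
delta(.68,.003,-90.8,.265)
s=read_state();cps={}
for n in ('wrist','side','top'):
    im=camera(n);cv2.imwrite(f'pics/{n}20.png',im);cps[n]=campose(n,s)
Z={'lever_pivot':.185,'lever_tip':.293}
for l in Z:
    A=[]
    for n in cps:
        for p in place_of(l,n)[:1]:
            uv=loc(p);print(l,n,round(p['p'],2),np.round(uv,1),np.round(atz(uv,Z[l],cps[n]),3))
            if p['p']>.4:A.append((uv,cps[n]))
    r=least_squares(lambda x:np.concatenate([proj(x,c)[0]-u for u,c in A]),[.63,0,.25]);print(l,r.x.round(4),r.fun.round(1))
E
```

```text
t 38.4 tcp [ 7.053e-01 -2.000e-04  3.991e-01] ang -89.34 q [-2. 16. 74.  0. 91. 87.] tiltz [-0.0035  0.0002] F [-1.1  0.5 -0.2] w -0.0001
turn about tool z: 0.025 rad (jaw to -90.8)  shift in present tool axes cm [-0.35  2.48 13.41]
 shift in turned axes [-0.28  2.54 13.41]
lever_pivot wrist 0.64 [245.5 223. ] [0.623 0.006 0.185]
lever_pivot side 0.68 [241.2 178.5] [0.618 0.008 0.185]
lever_pivot [0.6206 0.0057 0.1796] [ 0.2  0.2 -0.6  0.3]
lever_tip wrist 0.7 [246.  246.6] [0.645 0.004 0.293]
lever_tip side 0.7 [234.3 151. ] [ 0.643 -0.     0.293]
lever_tip [0.6449 0.0033 0.2931] [ 0.3  0.3 -1.   0.6]
```

View pics/wrist20.png

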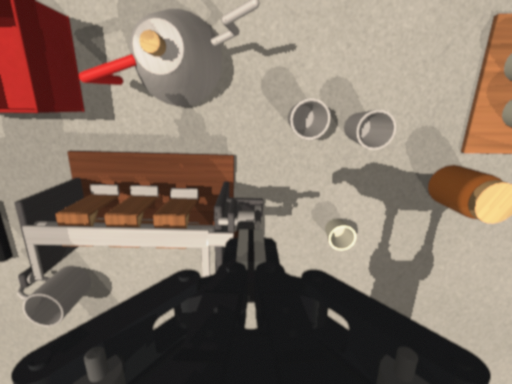

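View pics/side20.png

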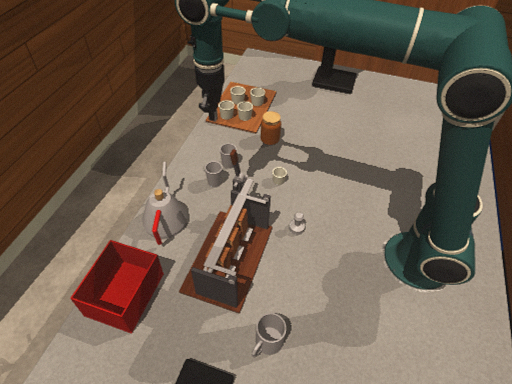

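{"op": "play_rows", "data": {
  "targets": [
    {"dr": [0,0,0.012],"translation": [-0.3,0,3],"grip": 1},
    {"dr": [0,0,0.012],"translation": [0,0,4],"grip": 1},
    {"dr": [0,0,0],"translation": [0,0,4],"grip": 1},
    {"dr": [0,0,0],"translation": [0,0,2.4],"grip": 1},
    {"dr": [0,0,0],"translation": [0,1,0],"grip": 1},
    {"dr": [0,0,0],"translation": [0,1,0],"grip": 1},
    {"dr": [0,0,0],"translation": [0,1,0],"grip": 1},
    {"dr": [0,0,0],"translation": [0,1,0],"grip": 1},
    {"dr": [0,0,0],"translation": [0,1,0],"grip": 1}
  ]
}}

```text
t: 39.75
tool_pos: [0.6572, 0.0034, 0.2705]
orientation: [[-0.012, -1.0, 0.008], [-1.0, 0.012, -0.0], [0.0, -0.008, -1.0]]
contact_force: [8.4, -0.0, 5.0]
gripper_width: -0.0002
```

```bash
python3 - <<'E'
from f import *
from go import delta
delta(.596,.0035,-90.8,.26)
im=camera('side');cv2.imwrite(f'pics/side21.png',cv2.resize(im[80:260,180:320],None,fx=4,fy=3.3,interpolation=cv2.INTER_CUBIC))
E
```

```text
t 39.75 tcp [0.6572 0.0034 0.2705] ang -90.7 q [-2. 12. 92.  0. 76. 89.] tiltz [ 0.0076 -0.0002] F [ 8.4 -0.   5. ] w -0.0002
turn about tool z: 0.002 rad (jaw to -90.8)  shift in present tool axes cm [0.06 6.13 1.  ]
 shift in turned axes [0.07 6.12 1.05]
```

View pics/side21.png

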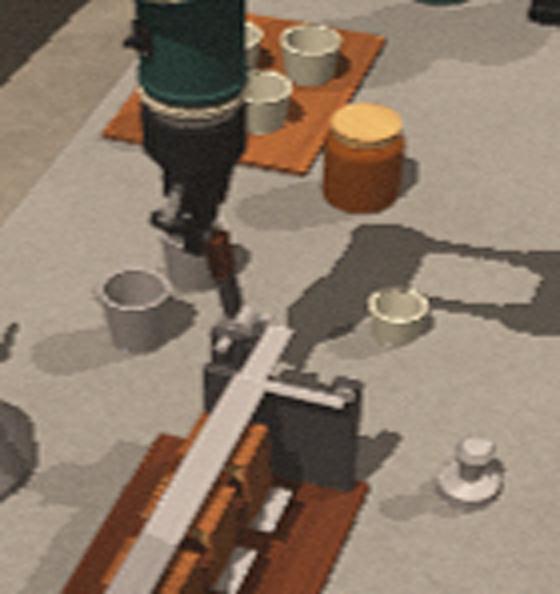

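{"op": "play_rows", "data": {
  "targets": [
    {"dr": [0,0,0],"translation": [0,1,0],"grip": 1},
    {"dr": [0,0,0],"translation": [0,1,0],"grip": 1},
    {"dr": [0,0,0],"translation": [0,1,0],"grip": 1},
    {"dr": [0,0,0],"translation": [0,1,0],"grip": 1}
  ]
}}

```text
t: 40.2
tool_pos: [0.6194, 0.0039, 0.2705]
orientation: [[-0.012, -1.0, 0.012], [-1.0, 0.012, 0.0], [-0.0, -0.012, -1.0]]
contact_force: [11.6, 0.7, -3.5]
gripper_width: -0.0
```

```bash
python3 - <<'E'
from f import *
from go import delta
delta(.596,.0035,-90.8,.26)
im=camera('side');cv2.imwrite(f'pics/side22.png',cv2.resize(im[80:260,180:320],None,fx=4,fy=3.3,interpolation=cv2.INTER_CUBIC))
E
```

```text
t 40.2 tcp [0.6194 0.0039 0.2705] ang -90.7 q [-2.  7. 97.  0. 75. 89.] tiltz [0.0117 0.0001] F [11.6  0.7 -3.5] w -0.0
turn about tool z: 0.002 rad (jaw to -90.8)  shift in present tool axes cm [0.07 2.35 1.02]
 shift in turned axes [0.08 2.34 1.05]
```

View pics/side22.png

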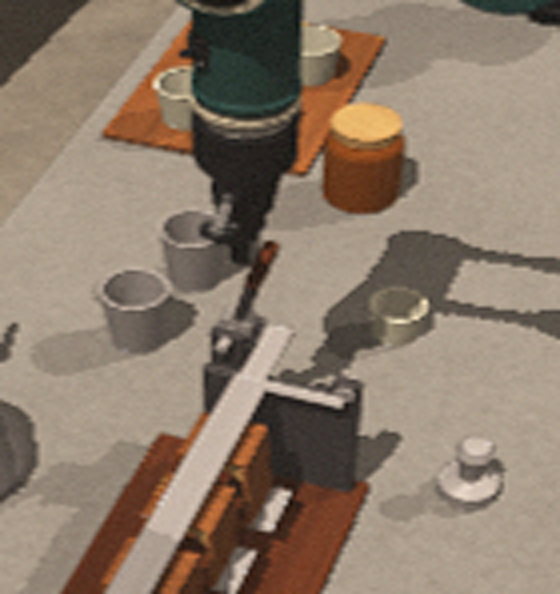

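{"op": "play_rows", "data": {
  "targets": [
    {"dr": [0,0,0],"translation": [0,0.9,0.3],"grip": 1},
    {"dr": [0,0,0],"translation": [0,0.9,0.4],"grip": 1},
    {"dr": [0,0,0],"translation": [0,0.8,0.5],"grip": 1},
    {"dr": [0,0,0],"translation": [0,0.8,0.6],"grip": 1},
    {"dr": [0,0,0],"translation": [0,0.8,0.7],"grip": 1}
  ]
}}

```text
t: 40.75
tool_pos: [0.5759, 0.0044, 0.2463]
orientation: [[-0.012, -1.0, 0.008], [-1.0, 0.012, -0.0], [0.0, -0.008, -1.0]]
contact_force: [1.0, 0.1, 5.1]
gripper_width: -0.0002
```

```bash
python3 - <<'E'
from f import *
from go import delta
delta(.565,.0035,-90.8,.231)
im=camera('side');cv2.imwrite(f'pics/side23.png',cv2.resize(im[80:260,180:320],None,fx=4,fy=3.3,interpolation=cv2.INTER_CUBIC))
E
```

```text
t 40.75 tcp [0.5759 0.0044 0.2463] ang -90.69 q [ -2.   4. 104.   0.  72.  89.] tiltz [ 0.008  -0.0001] F [1.  0.1 5.1] w -0.0002
turn about tool z: 0.002 rad (jaw to -90.8)  shift in present tool axes cm [0.1  1.1  1.52]
 shift in turned axes [0.11 1.09 1.53]
```

View pics/side23.png

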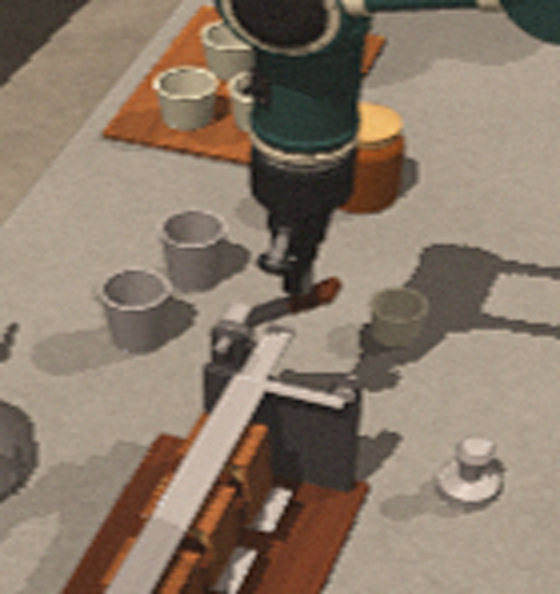

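{"op": "play_rows", "data": {
  "targets": [
    {"dr": [0,0,0],"translation": [0,0.5,0.8],"grip": 1},
    {"dr": [0,0,0],"translation": [0,0.4,0.9],"grip": 1},
    {"dr": [0,0,0],"translation": [0,0.4,1],"grip": 1},
    {"dr": [0,0,0],"translation": [0,0.2,1],"grip": 1},
    {"dr": [0,0,0],"translation": [0,0,0],"grip": 1}
  ]
}}

```text
t: 41.3
tool_pos: [0.5567, 0.0046, 0.2022]
orientation: [[-0.012, -1.0, -0.005], [-1.0, 0.012, 0.0], [-0.0, 0.005, -1.0]]
contact_force: [0.5, 1.0, 0.2]
gripper_width: -0.0001
```

```bash
python3 - <<'E'
from f import *
from go import delta
delta(.565,.0035,-90.8,.231)
im=camera('side');cv2.imwrite(f'pics/side24.png',cv2.resize(im[80:260,180:320],None,fx=4,fy=3.3,interpolation=cv2.INTER_CUBIC))
E
```

```text
t 41.3 tcp [0.5567 0.0046 0.2022] ang -90.7 q [ -2.   4. 108.  -0.  68.  89.] tiltz [-0.0053  0.0002] F [0.5 1.  0.2] w -0.0001
turn about tool z: 0.002 rad (jaw to -90.8)  shift in present tool axes cm [ 0.1  -0.82 -2.88]
 shift in turned axes [ 0.1  -0.83 -2.88]
```

View pics/side24.png

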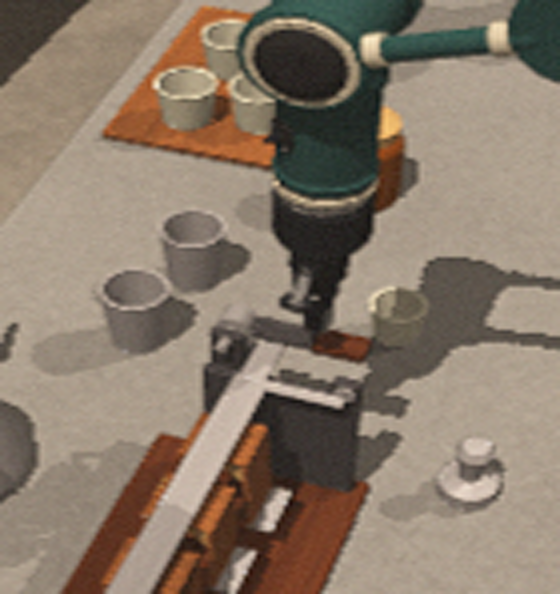

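Lever has snapped level over the ear, no force on the finger. Retreat up and inspect.

{"op": "play_rows", "data": {
  "targets": [
    {"dr": [0,0,0],"translation": [0,0,-2],"grip": 1},
    {"dr": [0,0,0],"translation": [0,0,-4],"grip": 1},
    {"dr": [0,0,0],"translation": [0,0,-4.5],"grip": 1},
    {"dr": [0,0,0],"translation": [0,-3,-4.5],"grip": 1},
    {"dr": [0,0,0],"translation": [0,-4,-3],"grip": 1},
    {"dr": [0,0,0],"translation": [3,-3,0],"grip": 1},
    {"dr": [0,0,0],"translation": [4,0,0],"grip": 1},
    {"dr": [0,0,0],"translation": [2,0,0],"grip": 1},
    {"dr": [0,0,0],"translation": [0,0,0],"grip": 1},
    {"dr": [0,0,0],"translation": [0,0,0],"grip": 1}
  ]
}}

```text
t: 42.35
tool_pos: [0.6557, -0.0868, 0.3818]
orientation: [[-0.013, -1.0, -0.0], [-1.0, 0.013, 0.001], [-0.001, 0.0, -1.0]]
contact_force: [0.1, -0.2, -0.7]
gripper_width: -0.0002
```

```bash
python3 - <<'E'
from f import *
s=read_state();print(s['t'],s['tool_pos'],s['contact_force'])
cps={}
for n in ('wrist','side','top'):
    im=camera(n);cps[n]=campose(n,s);cv2.imwrite(f'pics/{n}25.png',im)
    for l,z in {'lever_tip':.185,'keeper_edge':.178,'espresso_cup':0,'tumbler1':0,'tamper':0,'bean_jar':0,'milk_jug':0,'marker1':.053}.items():
        for p in place_of(l,n)[:3]:
            if p['p']>.5: uv=loc(p);print(l,n,round(p['p'],2),np.round(atz(uv,z,cps[n]),3))
E
```

```text
42.35 [ 0.65570414 -0.08678276  0.38181031] [ 0.10967956 -0.20861812 -0.69104823]
lever_tip wrist 0.95 [0.515 0.007 0.185]
keeper_edge wrist 0.69 [0.598 0.201 0.178]
espresso_cup wrist 0.97 [ 0.537 -0.184  0.   ]
tumbler1 wrist 0.83 [ 0.763 -0.098  0.   ]
tumbler1 wrist 0.69 [ 0.753 -0.211  0.   ]
tumbler1 wrist 0.57 [0.586 0.308 0.   ]
tamper wrist 0.98 [0.405 0.011 0.   ]
bean_jar wrist 0.86 [ 0.629 -0.411  0.   ]
milk_jug wrist 0.74 [0.389 0.414 0.   ]
marker1 wrist 0.85 [0.592 0.122 0.053]
marker1 wrist 0.68 [0.595 0.276 0.053]
marker1 wrist 0.59 [0.589 0.199 0.053]
lever_tip side 0.65 [0.519 0.001 0.185]
keeper_edge side 0.63 [0.589 0.186 0.178]
espresso_cup side 0.65 [ 0.536 -0.196  0.   ]
tumbler1 side 0.94 [ 0.771 -0.096  0.   ]
tumbler1 side 0.91 [ 0.742 -0.193  0.   ]
tamper side 0.55 [0.419 0.012 0.   ]
bean_jar side 0.73 [ 0.635 -0.423  0.   ]
marker1 side 0.83 [0.592 0.28  0.053]
marker1 side 0.8 [0.592 0.206 0.053]
marker1 side 0.76 [0.59  0.133 0.053]
lever_tip top 0.82 [0.507 0.01  0.185]
keeper_edge top 0.83 [0.588 0.207 0.178]
tumbler1 top 0.57 [ 0.75  -0.219  0.   ]
tumbler1 top 0.53 [ 0.767 -0.106  0.   ]
tamper top 0.73 [ 0.424 -0.     0.   ]
bean_jar top 0.63 [ 0.637 -0.412  0.   ]
milk_jug top 0.7 [0.394 0.419 0.   ]
milk_jug top 0.65 [0.621 0.136 0.   ]
marker1 top 0.84 [0.598 0.201 0.053]
marker1 top 0.8 [0.594 0.275 0.053]
marker1 top 0.73 [0.592 0.127 0.053]
```

View pics/side25.png

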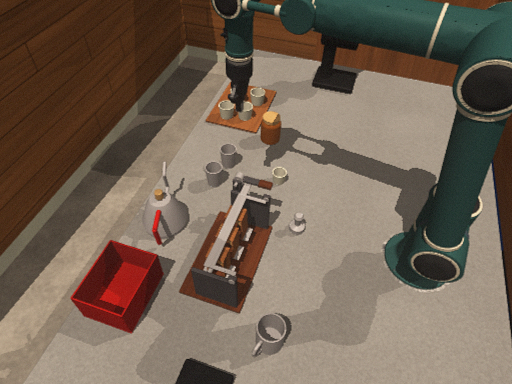

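View pics/top25.png

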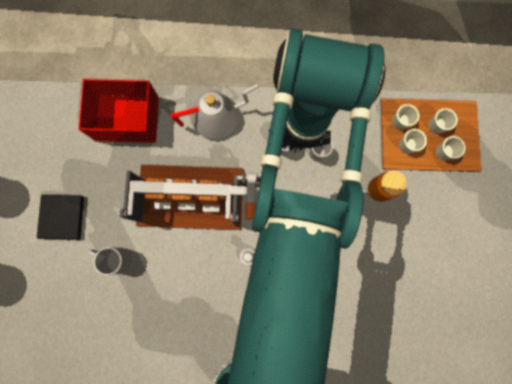

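View pics/wrist25.png

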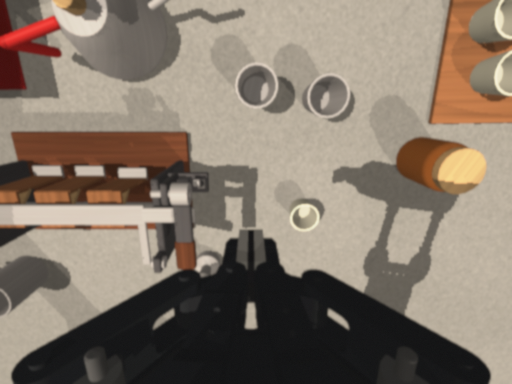

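```bash
python3 -c "
from workcell import ctrl
print(ctrl.close_job())"
```

```text
the job is handed in; nothing more can be done
None
```

The job is handed in at about 43 s on the robot's clock. The three markers on the counter hang astride the bar, side by side. After that I swung the keeper shut and flipped the cam lever until it snapped closed.

**Last checks:**
- **Markers:** all three show on the bar in the wrist, side and top views, at y ≈ 0.125, 0.20 and 0.275.
- **Keeper:** it lies level over the bar.
- **Lever:** it is level, with its tip at x ≈ 0.515, about 110 mm to the -x side of the pivot. No force was left on the finger when I backed away.
- **Other things on the counter:** all were still standing where they began, within about 1 to 2 cm of network scatter.

**What went wrong or disagreed:**
- **Keeper push:** on the first push the strip's end caught under the closed fingers. The wrist saw about 70 N for roughly half a second, below its 120 N limit. I think the contact was on the fingers, not the gripper's body (which has a 40 N limit), but I could not confirm that. I raised the tool, and the rest of the push was nearly force-free.
- **Networks:** one wrist picture missed the second hanging marker, but the next picture found it. Some position reports for the other things scattered by 1 to 2 cm. A few low-confidence reports were false, such as a tumbler and a milk jug "on" the rail.

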